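# Put away the keyed mould set on a jeweller's bench

## Task

Put the mould set away: stack all the aluminium mould frames on the keyed base, the tallest at the bottom and the thinnest on top, each with its wide and narrow lugs dropped fully home into the matching notches below, and then close the stack with the cover, seated in the same way. Sort the brass cores that came out of the mould: straight bars lie in the rectangular tray, T-shaped ones in the round dish. Leave the other things on the bench where they are.

Things in the scene. Friction and masses are not known exactly. Their poses are not given: they have to be found in the camera images.
- base: Fixed keyed base: dark steel foot plate 130 x 80 x 6 mm carrying a hollow aluminium rim 100 (x) x 52 (y) mm, top face 20 mm above the bench, with the same two notches in its top as the frames: the wide one at its +x end, the narrow one at -x. Origin: centre of the underside, on the bench.
- base_seat (a point): On the base, z axis up, 13 mm above its origin: where the origin of the frame or cover above it comes to lie (axes parallel) when its lugs are in the notches and the faces meet.
- frame_tall: Aluminium hollow block 100 (x) x 52 (y) x 36 mm, ~222 g. Two lugs 7 mm high under it, flush with its ends, 8 mm along x: at +x 24 wide, at -x 12 wide. Above each, in its top, a notch 8 deep, open at the end face, 10 along x: at +x 28 wide, at -x 16. Origin: footprint centre at the lugs' lower faces (block z 7 to 43); stands on its lugs. Grip across y. May be absent.
- frame_mid: Aluminium hollow block 100 (x) x 52 (y) x 28 mm, ~186 g. Two lugs 7 mm high under it, flush with its ends, 8 mm along x: at +x 24 wide, at -x 12 wide. Above each, in its top, a notch 8 deep, open at the end face, 10 along x: at +x 28 wide, at -x 16. Origin: footprint centre at the lugs' lower faces (block z 7 to 35); stands on its lugs. Grip across y. May be absent.
- frame_thin: Aluminium hollow block 100 (x) x 52 (y) x 20 mm, ~150 g. Two lugs 7 mm high under it, flush with its ends, 8 mm along x: at +x 24 wide, at -x 12 wide. Above each, in its top, a notch 8 deep, open at the end face, 10 along x: at +x 28 wide, at -x 16. Origin: footprint centre at the lugs' lower faces (block z 7 to 27); stands on its lugs. Grip across y. May be absent.
- frame_tall_seat (a point): On the tall frame, z axis up, 36 mm above its origin: where the origin of the frame or cover above it comes to lie (axes parallel) when its lugs are in the notches and the faces meet.
- frame_mid_seat (a point): On the middle frame, z axis up, 28 mm above its origin: where the origin of the frame or cover above it comes to lie (axes parallel) when its lugs are in the notches and the faces meet.
- frame_thin_seat (a point): On the thin frame, z axis up, 20 mm above its origin: where the origin of the frame or cover above it comes to lie (axes parallel) when its lugs are in the notches and the faces meet.
- cover: Aluminium cover plate 100 (x) x 52 (y) x 8 mm (z 7 to 15) with the same two lugs below as the frames (wide at +x, narrow at -x) and on top an upright grip bar 60 (x) x 14 (y) mm, z 15 to 39 mm. No notches. Origin: centre of the footprint, at the lugs' lower faces. ~220 g.
- bar_a: Brass straight bar, 80 (x) x 18 (y) x 14 (z) mm, lying flat, ~150 g. Origin: centre of its underside. May be absent.
- bar_b: Brass straight bar, 80 (x) x 18 (y) x 14 (z) mm, lying flat, ~150 g. Origin: centre of its underside. May be absent.
- tee_a: Brass T-shaped core, 14 mm thick, lying flat, ~150 g: stem 18 mm wide from x -40 to +22 mm, crosshead 48 mm across y from x +22 to +38 mm. Origin: on its underside, mid-width of the stem. May be absent.
- tee_b: Brass T-shaped core, 14 mm thick, lying flat, ~150 g: stem 18 mm wide from x -40 to +22 mm, crosshead 48 mm across y from x +22 to +38 mm. Origin: on its underside, mid-width of the stem. May be absent.
- tray: Fixed rectangular steel tray, outside 140 (x) x 120 (y) x 32 mm, walls 4 mm, floor about 4 mm. Origin: centre of its underside, on the bench.
- dish: Fixed round white ceramic dish, outside 158 mm across the rim, 148 mm at the foot, 32 mm high, walls 4 mm, floor 5 mm. Origin: centre of its underside, on the bench.
- dish_in (a point): Centre of the dish's floor, 5 mm above the bench.
- pliers: Bystander: pliers lying flat, 135 mm long, 15 mm high. Origin near the middle, on the bench.
- file: Bystander: file with wooden handle, 180 mm long, 20 mm high. Origin near the middle, on the bench.
- wax_tin: Bystander: small steel tin, 42 mm across, 36 mm high. Origin: centre of its underside.
- jar: Bystander: small amber glass jar, 42 mm across, 40 mm high. Origin: centre of its underside.
- saucer: Bystander: small blue bowl, 80 mm across, 22 mm high. Origin: centre of its underside.
- steel_block: Bystander: steel bench block, 60 x 60 x 25 mm. Origin: centre of its underside.
There are look-alikes about, which are no part of the job. Leave any blue or green look-alike of the frame_tall alone.

How it is judged:
On the way, in this order (a step that is already met when the one before it is completed fails the run):
1. all frames present are seated on the base in order of height (z of frame_tall in the frame of base_seat between -0.0025 and 0.0025 m and horizontal distance between each of frame_tall, frame_mid, frame_thin and base_seat below 0.012 m and angle between the x axis of each of frame_tall, frame_mid, frame_thin and the x axis of base, either way round below 0.15 rad and angle between each of frame_tall, frame_mid, frame_thin's own z axis and vertical below 0.05 rad and (z of frame_mid in the frame of base_seat between -0.0025 and 0.0025 m or z of frame_mid in the frame of base_seat between 0.0335 and 0.0385 m) and (z of frame_thin in the frame of base_seat between 0.0255 and 0.0305 m or z of frame_thin in the frame of base_seat between 0.0335 and 0.0385 m or z of frame_thin in the frame of base_seat between 0.0615 and 0.0665 m)), for 0.2 s.
2. the cover is seated on the top frame ((z of cover in the frame of base_seat between 0.0455 and 0.0505 m or z of cover in the frame of base_seat between 0.0535 and 0.0585 m or z of cover in the frame of base_seat between 0.0615 and 0.0665 m or z of cover in the frame of base_seat between 0.0815 and 0.0865 m) and horizontal distance between cover and base_seat below 0.012 m and angle between the x axis of cover and the x axis of base, either way round below 0.15 rad and angle between cover's own z axis and vertical below 0.05 rad), for 0.2 s.
At the end, for the whole second after the job is handed in: Frames present and cover stacked on the base, lugs home: heights within 2.5 mm of the closed stack, within 12 mm and 0.15 rad of the base, tilt under 0.05 rad. Bars within 60 mm (x), 50 mm (y) of the tray's centre, Ts within 60 mm of the dish's centre, undersides below 35 mm. At rest (all of step 1 and all of step 2 and x of bar_a in the frame of tray between -0.06 and 0.06 m and y of bar_a in the frame of tray between -0.05 and 0.05 m and height (world z) of each of bar_a, bar_b, tee_a, tee_b below 0.035 m and x of bar_b in the frame of tray between -0.06 and 0.06 m and y of bar_b in the frame of tray between -0.05 and 0.05 m and horizontal distance between each of tee_a, tee_b and dish_in below 0.06 m and linear speed of each of frame_tall, frame_mid, frame_thin, cover, bar_a, bar_b, tee_a, tee_b below 0.03 m/s); the robot touches nothing.
It fails at once if a bystander (pliers, file, tin, jar, bowl, block) is moved more than 40 mm (distance of any of pliers, file, wax_tin, jar, saucer, steel_block from where it was at the start of the episode above 0.04 m).
Of frame_tall, frame_mid, frame_thin only 2 to 3 are there at a start; the rules pass over those that are not, and their reading is None.
Of bar_a, bar_b, tee_a, tee_b only 3 to 4 are there at a start; the rules pass over those that are not, and their reading is None.
At some moment in a run one of bar_a, bar_b, tee_a, tee_b may be knocked a few centimetres aside while the robot is not near it.
It also fails if it takes over 210 s, if anything falls off the work surface, if the arm or the gripper's body presses on something with over 40 N, if the wrist force passes 120 N, or if a joint passes its speed limit or range.

## Robot

A 7-joint arm with a two-finger parallel gripper is mounted at the origin on the work surface. World frame = base frame: x ahead of the robot, y to its left, z up, the work surface at z = 0. Lengths are in m, angles in rad, forces in N, time in s.
With the tool pointing down it reaches from about 0.4 to 0.85 m from the base axis. Payload 10.4 kg.
Tool frame: the origin (TCP) lies between the finger pads; the fingertips stand 17 mm ahead of it and the grasp point (between the pads) lies 2 mm behind it; z points along the fingers, y is the direction in which the jaws open and shut (so a half turn about z gives the same grasp; the last joint's range is limited). The gripper opens to 85 mm and grips with 20 to 120 N. Pads are 22 mm wide; open, the fingers measure 114 mm over their backs; the gripper's body (76 mm by 85 mm) begins 54 mm behind the grasp point. The pads swing forward as they close: fully open they stand 13 mm farther back than shut.
Start: joints at [-1.227, 0.332, -0.065, 1.46, 0.022, 1.35, -0.088], TCP at [0.224, 0.583, 0.248] pointing down, gripper open.
Joint ranges: [-2.6, 2.6], [-0.5, 2.12], [-1.47, 1.34], [0.16, 2.42], [-1.27, 4.41], [0.06, 2.06], [-2.6, 2.6]. Speed limits (rad/s): [2.22, 2.22, 2.79, 2.79, 3.14, 3.14, 3.14].

## Interface

Orientations are given as a unit quaternion [x, y, z, w].
In Python, from workcell import manip gives the robot as it stands.
- The arm moves only by the tool jog_arm, never from a script. Its argument "steps" is one flat list of numbers, 5 for each row, row after row: the finger opening in m, from 0 to 0.0854, then the shift along the tool's x, y, z in m, then the turn about the tool's z in rad. In form: [gripper, x, y, z, twist, gripper, x, y, z, twist, ...]. A call has exactly 10 rows; each row is the pose to reach, as a shift and turn from the pose commanded when the call began, along the tool's axes at that moment; what a row does not reach only later rows make up. A row lasts 1/10 s, in which the tool goes at most 50 mm and 8.59 degrees, less where a joint would pass 70% of its speed; a pose out of reach is approached as far as the arm can. A call with a gripper value outside its range is refused whole. The fingers move at their own pace and stop on an object; "grip_force" is the grip in N (left out, the last holds). Time passes only in rows, so rows that repeat a pose let the fingers close, or fill a call up. It gives the time, the measured TCP pose, the force and the opening at its end, in the units of the state.
- manip.get_obs(): the state, without advancing time (a new reading comes with each control period).
- manip.camera(name): name is "side" or "top" or "wrist"; returns (picture, depth): 480x640x3 uint8, red, green, blue; 480x640 float32, m along the optical axis (not along the pixel's ray), 0 where there is no reading.
- manip.calibration(name): a dict with "mtx" (3x3 intrinsics, pixels), "world_to_cam" (4x4, takes a point from world to camera coordinates). Camera axes: x right, y down, z forward; pixel columns grow to the right and rows downward; lengths in m; the calibration is good to about 2 mm. A picture is of the moment at which its call begins: read the wrist's pose just before it. calibration takes no time and is no camera call; for the wrist camera it gives the pose at the moment of the call.
- manip.hand_in(): hands the job in, once; it reports no verdict.
The state is a dict: "clock": time; "joint_pos": joint angles; "joint_velocities": joint speeds; "tau": joint torques, N m; "position": TCP position; "ee_rot": TCP orientation; "ft_force": force on the tool from outside, world axes, zero at the start; "torque": the same for the moment, N m; "grip_width": opening from 0.0 (shut) to 1.0 (fully open).
Only numpy, scipy, OpenCV 4.12 (cv2) and the standard library are available. Lean on these libraries where they do the work, as an engineer would, in place of code of your own. Each camera call takes 0.05 s, during which the arm holds its last target.

## Working session

There is one attempt and no reset: what is moved stays moved. The work goes in short steps, Python scripts to look and compute and a tool call to move; the robot and the scene stay as the last step left them, time stands still between calls to the robot, and variables do not carry over. Pictures are saved under pics/ and viewed, and the job is handed in when it is done.

Besides the shell and the picture viewer there is one more tool, called after "Emit:" by a JSON object that holds its "api" and its "payload". jog_arm: Moves the arm, as the interface text tells. Its arguments: {"type":"object","properties":{"steps":{"type":"array"},"grip_force":{"type":"number"}},"required":["steps"]}

```bash
ls; mkdir -p pics; python3 - <<'E'
from workcell import manip
import cv2
o=manip.get_obs(); print(o)
for n in ("top","side","wrist"):
    c=manip.calibration(n); print(n,c)
    p,d=manip.camera(n); cv2.imwrite(f"pics/{n}0.png",p[:,:,::-1])
    import numpy as np; np.save(f"pics/{n}0.npy",d)
E
```

```text
pics
{'clock': 0.0, 'joint_pos': array([-1.22661826,  0.33288512, -0.06467086,  1.46097409,  0.02163563,
        1.34990794, -0.08848125]), 'joint_velocities': array([-0.00053931, -0.00147279, -0.00011599,  0.00054536, -0.00097821,
       -0.00052749,  0.00072591]), 'tau': array([-2.95172595e-04, -6.25454450e+01,  4.88828856e-02, -3.91618967e+01,
        1.61162083e-02,  9.80790763e-03, -1.75216138e-05]), 'position': array([0.22403117, 0.58307486, 0.24749194]), 'ee_rot': array([ 1.82352582e-01,  9.83232927e-01, -7.35053966e-04, -7.82852254e-05]), 'ft_force': array([0.46141903, 0.34362972, 0.26097242]), 'torque': array([-0.08451881,  0.02261637,  0.01433019]), 'grip_width': 1.003142390026943}
top {'mtx': array([[625.14047273,   0.        , 319.61836744],
       [  0.        , 625.14047273, 235.25165483],
       [  0.        ,   0.        ,   1.        ]]), 'world_to_cam': array([[-3.35284351e-03, -9.99992831e-01,  1.75975027e-03,
         7.39679226e-04],
       [-9.86936029e-01,  3.02559578e-03, -1.61084203e-01,
         4.95742490e-01],
       [ 1.61077724e-01, -2.27685107e-03, -9.8
[... 286 characters left out ...]
   ]]), 'world_to_cam': array([[-0.98258609, -0.18437948, -0.02299531,  0.4947318 ],
       [-0.09354643,  0.5978174 , -0.7961554 ,  0.09845668],
       [ 0.16054171, -0.78014009, -0.6046551 ,  1.1948995 ],
       [ 0.        ,  0.        ,  0.        ,  1.        ]])}
wrist {'mtx': array([[353.28927156,   0.        , 320.8808783 ],
       [  0.        , 353.28927156, 231.27688503],
       [  0.        ,   0.        ,   1.        ]]), 'world_to_cam': array([[ 0.35861594,  0.93348273, -0.00214313, -0.62437769],
       [ 0.88758515, -0.34027062,  0.31049719, -0.04041718],
       [ 0.28911452, -0.11325146, -0.95057188,  0.38008234],
       [ 0.        ,  0.        ,  0.        ,  1.        ]])}
```

View pics/top0.png

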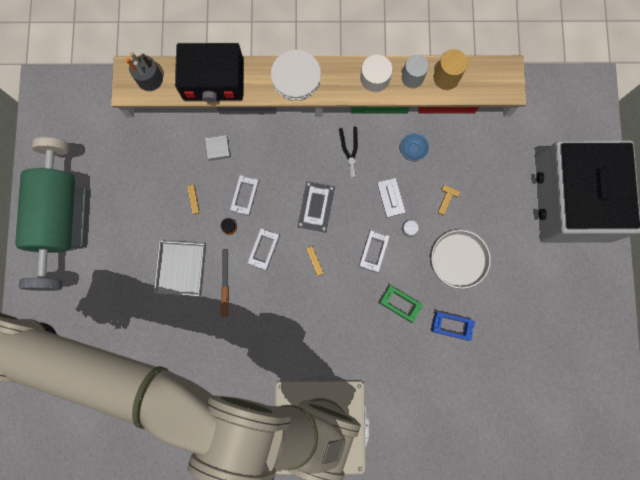

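View pics/side0.png

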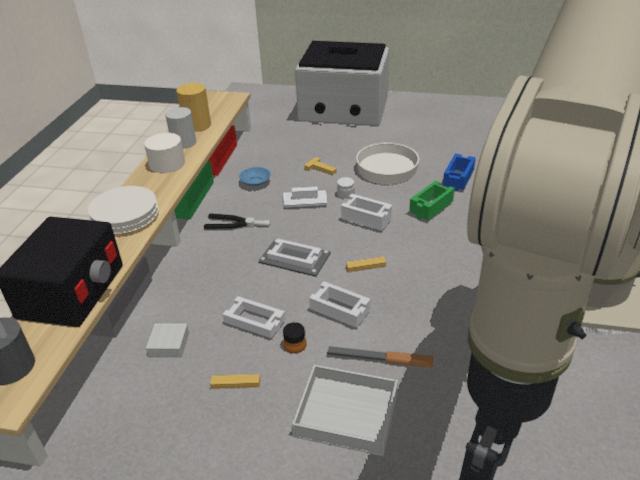

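View pics/wrist0.png

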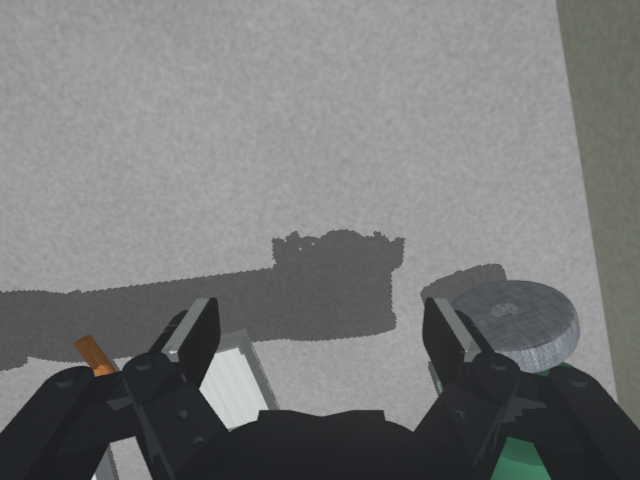

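```bash
cat > h.py <<'E'
import numpy as np,cv2
from workcell import manip
def shot(n,tag):
    cal=manip.calibration(n); p,d=manip.camera(n)
    cv2.imwrite(f"pics/{tag}.png",p[:,:,::-1]); np.save(f"pics/{tag}.npy",d)
    np.savez(f"pics/{tag}_c.npz",**{k:cal[k] for k in("mtx","world_to_cam")})
    return p,d,cal
def world(d,cal):
    K=np.array(cal["mtx"]);T=np.linalg.inv(np.array(cal["world_to_cam"]))
    v,u=np.mgrid[0:d.shape[0],0:d.shape[1]]
    P=np.stack([(u-K[0,2])/K[0,0]*d,(v-K[1,2])/K[1,1]*d,d,np.ones_like(d)],-1)
    return (P@T.T)[...,:3]
def ray(cal,uv,z):
    K=np.array(cal["mtx"]);T=np.linalg.inv(np.array(cal["world_to_cam"]))
    uv=np.atleast_2d(np.asarray(uv,float)); r=np.c_[(uv-K[:2,2])/[K[0,0],K[1,1]],np.ones(len(uv))]@T[:3,:3].T
    o=T[:3,3]; return o+r*((z-o[2])/r[:,2])[:,None]
E
python3 - <<'E'
from h import *
d=np.load("pics/top0.npy");p=cv2.imread("pics/top0.png")
cal=manip.calibration("top"); W=world(d,cal)
x,y,z=W[...,0],W[...,1],W[...,2]
print("bench z", np.median(z[300:350,330:370]))
m=((z>0.008)&(z<0.08)&(x<0.75)&(np.abs(y)<0.45)&(x>0.2)).astype(np.uint8)
n,l,s,c=cv2.connectedComponentsWithStats(m)
for i in range(1,n):
    if s[i,4]<60: continue
    k=l==i
    print(i,s[i],"z95 %.4f med %.4f"%(np.percentile(z[k],95),np.median(z[k])),"xy",x[k].mean().round(3),y[k].mean().round(3), "bgr",np.median(p[k],0))
cv2.imwrite("pics/crop1.png",cv2.resize(p[110:310,170:290],None,fx=5,fy=5,interpolation=cv2.INTER_CUBIC)[:600*10:1][:1000])
cv2.imwrite("pics/cA.png",cv2.resize(p[170:280,180:340],None,fx=5,fy=5,interpolation=cv2.INTER_CUBIC))
cv2.imwrite("pics/cB.png",cv2.resize(p[170:280,340:500],None,fx=5,fy=5,interpolation=cv2.INTER_CUBIC))
E
```

```text
bench z -0.00046551106590164704
1 [206 145  24  16 299] z95 0.0302 med 0.0233 xy 0.731 0.28 bgr [175. 175. 174.]
2 [401 145  28  16 208] z95 0.0259 med 0.0160 xy 0.729 -0.264 bgr [122.   97.   69.5]
4 [342 146  16  32 179] z95 0.0183 med 0.0131 xy 0.711 -0.088 bgr [127. 127. 127.]
133 [230 176  28  40 462] z95 0.0318 med 0.0242 xy 0.609 0.205 bgr [195. 189. 189.]
145 [378 178  27  40 649] z95 0.0407 med 0.0159 xy 0.603 -0.195 bgr [211. 205. 205.]
166 [300 183  33  49 502] z95 0.0250 med 0.0166 xy 0.58 0.009 bgr [193.  186.  186.5]
174 [187 185  12  29 183] z95 0.0203 med 0.0138 xy 0.601 0.345 bgr [ 87. 152. 190.]
187 [438 186  22  29 228] z95 0.0202 med 0.0136 xy 0.602 -0.349 bgr [ 88. 152. 190.]
320 [220 218  17  17 195] z95 0.0450 med 0.0381 xy 0.522 0.244 bgr [35. 35. 35.]
329 [402 221  16  16 208] z95 0.0408 med 0.0337 xy 0.515 -0.243 bgr [207. 200. 200.]
365 [248 229  32  43 490] z95 0.0401 med 0.0320 xy 0.46 0.15 bgr [199. 193. 194.]
380 [359 231  30  42 472] z95 0.0483 med 0.0399 xy 0.451 -0.144 bgr [205.  198.5 199. ]
383 [431 230  59  59 600] z95 0.0358 med 0.0251 xy 0.442 -0.387 bgr [143. 147. 150.]
419 [154 241  52  56 572] z95 0.0359 med 0.0268 xy 0.413 0.375 bgr [120.  119.5 119. ]
449 [307 246  16  31 179] z95 0.0195 med 0.0134 xy 0.43 0.013 bgr [ 93. 160. 200.]
480 [220 250   8  67 379] z95 0.0238 med 0.0150 xy 0.363 0.254 bgr [66. 83. 83.]
775 [379 285  44  38 523] z95 0.0482 med 0.0400 xy 0.313 -0.213 bgr [ 81. 136.  67.]
891 [431 312  45  29 546] z95 0.0483 med 0.0403 xy 0.255 -0.347 bgr [162.  87.  53.]
```

View pics/cA.png

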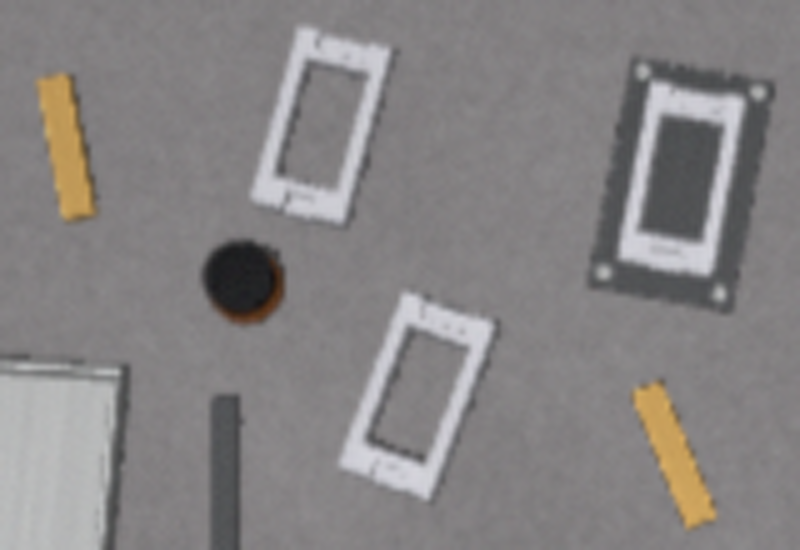

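View pics/cB.png

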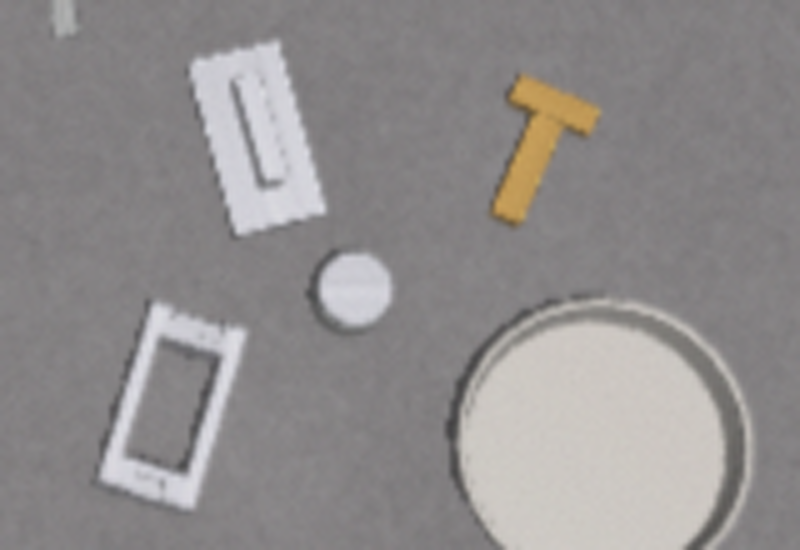

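```bash
python3 - <<'E'
from h import *
p=cv2.imread("pics/side0.png")
a=[p[230:330,210:310],p[275:335,300:380],p[185:235,330:400],p[180:215,275:335]]
t=[cv2.resize(i,(390,290),interpolation=cv2.INTER_CUBIC) for i in a]
cv2.imwrite("pics/sc.png",np.vstack([np.hstack(t[:2]),np.hstack(t[2:])]))
E
```

```text
(no output)
```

View pics/sc.png

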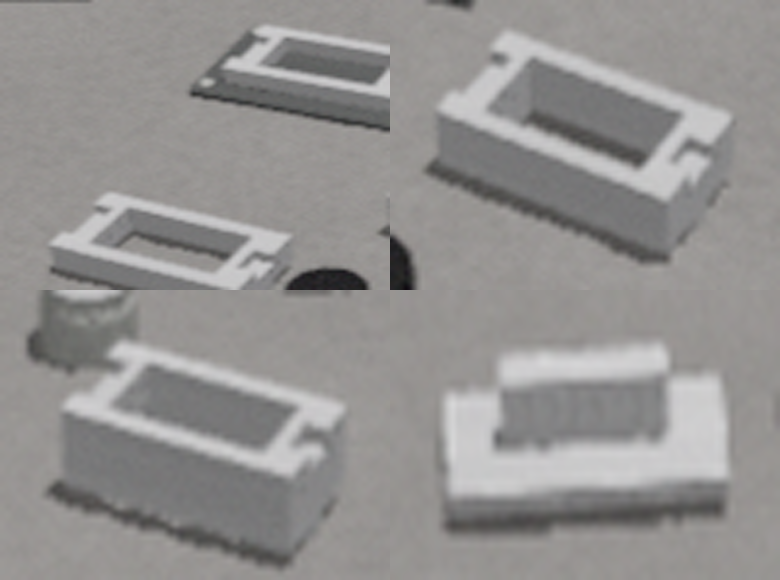

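```bash
cat >> h.py <<'E'
def rect(cal,mask,z,roi=None):
    """min area rect of biggest contour in mask, cast to plane z -> centre, size, yaw of long axis"""
    cs,_=cv2.findContours(mask.astype(np.uint8),cv2.RETR_EXTERNAL,cv2.CHAIN_APPROX_NONE)
    c=max(cs,key=cv2.contourArea); P=ray(cal,c[:,0,:],z)[:,:2]
    (cx,cy),(w,h),a=cv2.minAreaRect((P*1000).astype(np.float32))
    if w<h: w,h,a=h,w,a+90
    a=(a+90)%180-90
    return np.array([cx/1000,cy/1000]),(round(w,1),round(h,1)),a,c
def st():
    o=manip.get_obs(); q=o["ee_rot"]
    from scipy.spatial.transform import Rotation as R
    M=R.from_quat(q).as_matrix(); 
    yaw=np.degrees(np.arctan2(-M[1,0],-M[0,0])) # tool x = -(cos,sin)
    return o,M,yaw
def go(x,y,z,yaw):
    """shift in tool axes to get to world TCP pose; yaw = world direction (deg) of -tool x, mod 180"""
    o,M,y0=st(); s=M.T@(np.array([x,y,z])-o["position"])
    dy=(yaw-y0+90)%180-90
    print("t %.2f pos"%o["clock"],o["position"].round(4),"yaw %.1f"%y0,"-> shift",s.round(4),"twist %.3f"%(-np.radians(dy)),"alt %.3f"%(-np.radians(dy)+(np.pi if dy>0 else -np.pi)),"j7 %.2f"%o["joint_pos"][6])
E
python3 - <<'E'
from h import *
p=cv2.imread("pics/top0.png"); cal=manip.calibration("top")
print("cam",np.linalg.inv(cal["world_to_cam"])[:3,3], np.linalg.inv(manip.calibration("side")["world_to_cam"])[:3,3], np.linalg.inv(manip.calibration("wrist")["world_to_cam"])[:3,3])
g=p.min(2); hsv=cv2.cvtColor(p,cv2.COLOR_BGR2HSV)
br=((hsv[...,0]>10)&(hsv[...,0]<30)&(hsv[...,1]>100)&(hsv[...,2]>100))
def sub(m,x0,y0,x1,y1):
    k=np.zeros_like(m,bool);k[y0:y1,x0:x1]=m[y0:y1,x0:x1];return k
T=g>165
for n,r,z,m in [("thin",(225,170,262,218),.027,T),("mid",(244,225,284,274),.035,T),("tall",(355,228,394,276),.043,T),("base",(303,180,333,230),.020,T),("cover",(375,175,410,220),.015,T),
  ("bar1",(183,180,204,218),.014,br),("bar2",(302,242,328,282),.014,br),("tee",(434,180,466,220),.014,br)]:
    c,s,a,_=rect(cal,sub(m,*r),z); print(n,c.round(4),s,"yaw %.1f"%a)
for n,r,z in [("tray",(150,236,210,300),.032),("dish",(425,225,495,292),.032)]:
    c,s,a,_=rect(cal,sub(g>120,*r),z); print(n,c.round(4),s,"yaw %.1f"%a)
# tee mask moments
k=sub(br,434,180,466,220); v,u=np.nonzero(k); print("tee centroid",ray(cal,[u.mean(),v.mean()],.014).round(4))
E
```

```text
cam [0.2279178  0.00293398 1.68117713] [0.30349564 0.96454827 0.81226541] [0.14990682 0.61216473 0.37261961]
thin [0.6106 0.2046] (101.1, 51.5) yaw -14.4
mid [0.4612 0.1504] (100.7, 51.8) yaw -20.2
tall [ 0.4536 -0.1451] (100.7, 52.5) yaw -17.7
base [0.5814 0.0095] (99.6, 50.9) yaw -10.9
cover [ 0.6049 -0.1958] (98.9, 51.1) yaw 14.3
bar1 [0.6016 0.3443] (79.8, 18.3) yaw 12.0
bar2 [0.4314 0.0134] (78.7, 17.6) yaw 22.1
tee [ 0.596  -0.3444] (78.0, 46.1) yaw -27.7
tray [0.4163 0.3714] (164.4, 157.5) yaw 1.4
dish [ 0.4354 -0.3733] (189.9, 176.7) yaw 89.8
tee centroid [[ 0.6025 -0.3495  0.014 ]]
```

```bash
python3 -c "
from h import *
go(0.55,0.01,0.25,-11)"
```

```text
t 0.15 pos [0.2241 0.5832 0.2477] yaw -21.0 -> shift [-0.5098 -0.4182 -0.0018] twist -0.175 alt 2.967 j7 -0.09
```

Emit:
{"api": "jog_arm", "payload": {"steps": [0.085,-0.51,-0.418,-0.002,-0.175,0.085,-0.51,-0.418,-0.002,-0.175,0.085,-0.51,-0.418,-0.002,-0.175,0.085,-0.51,-0.418,-0.002,-0.175,0.085,-0.51,-0.418,-0.002,-0.175,0.085,-0.51,-0.418,-0.002,-0.175,0.085,-0.51,-0.418,-0.002,-0.175,0.085,-0.51,-0.418,-0.002,-0.175,0.085,-0.51,-0.418,-0.002,-0.175,0.085,-0.51,-0.418,-0.002,-0.175]}}

```text
clock: 1.15
position: [0.472, 0.1469, 0.2499]
ee_rot: [0.096, 0.995, 0.0, 0.0]
ft_force: [0.0, 0.3, 0.8]
grip_width: 0.994
```

```bash
python3 -c "
from h import *
go(0.55,0.01,0.25,-11)"
```

```text
t 1.15 pos [0.472  0.1469 0.2499] yaw -11.0 -> shift [-1.027e-01 -1.196e-01 -1.000e-04] twist 0.000 alt -3.141 j7 1.00
```

Emit:
{"api": "jog_arm", "payload": {"steps": [0.085,-0.103,-0.12,0,0,0.085,-0.103,-0.12,0,0,0.085,-0.103,-0.12,0,0,0.085,-0.103,-0.12,0,0,0.085,-0.103,-0.12,0,0,0.085,-0.103,-0.12,0,0,0.085,-0.103,-0.12,0,0,0.085,-0.103,-0.12,0,0,0.085,-0.103,-0.12,0,0,0.085,-0.103,-0.12,0,0]}}

```text
clock: 2.15
position: [0.5496, 0.012, 0.2499]
ee_rot: [0.095, 0.995, 0.0, 0.0]
ft_force: [-0.1, 0.1, -0.4]
grip_width: 0.995
```

```bash
python3 -c "
from h import *
go(0.55,0.01,0.25,-11)
shot('wrist','w1')
shot('top','t1')
"
```

```text
t 2.15 pos [0.5496 0.012  0.2499] yaw -10.9 -> shift [-0.0008 -0.0018 -0.0001] twist 0.001 alt -3.141 j7 1.34
```

View pics/w1.png

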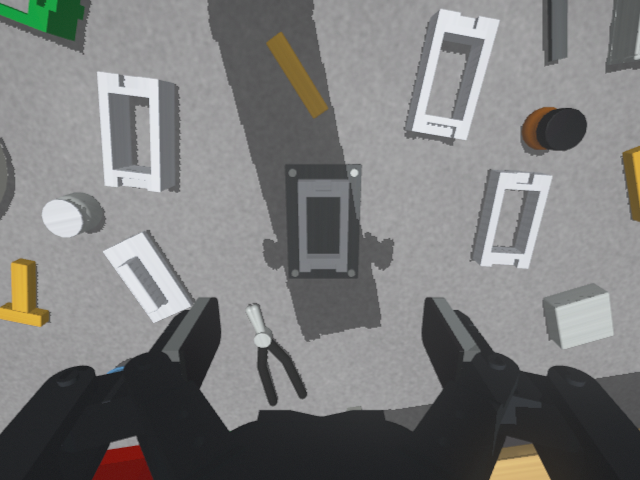

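```bash
python3 - <<'E'
from h import *
p=cv2.imread("pics/w1.png")
a=[p[0:150,400:510],p[160:280,470:560],p[60:200,85:190],p[160:285,275:370]]
t=[cv2.resize(i,(390,int(i.shape[0]*390/i.shape[1]))) [:290*2] for i in a]
t=[cv2.resize(i,(200*i.shape[1]*2//i.shape[0]*1,400),interpolation=cv2.INTER_CUBIC) for i in a]
cv2.imwrite("pics/w1c.png",cv2.convertScaleAbs(np.hstack(t)[:, :],alpha=1.0)); print(np.hstack(t).shape)
cal=np.load("pics/w1_c.npz"); g=p.min(2)
def sub(m,x0,y0,x1,y1):
    k=np.zeros_like(m,bool);k[y0:y1,x0:x1]=m[y0:y1,x0:x1];return k
for n,r,z,T in [("mid",(400,0,510,150),.035,205),("thin",(470,160,560,280),.027,205),("tall",(85,60,190,200),.043,205),("base",(293,172,358,275),.02,100),("cover",(100,225,195,325),.015,190)]:
    c,s,a_,_=rect(cal,sub(g>T,*r),z); print(n,c.round(4),s,"yaw %.1f"%a_)
E
```

```text
(400, 1197, 3)
mid [0.462  0.1485] (99.5, 51.5) yaw -20.1
thin [0.6104 0.2029] (99.9, 50.8) yaw -14.3
tall [ 0.4542 -0.1463] (99.7, 51.5) yaw -17.9
base [0.5784 0.0135] (108.3, 61.5) yaw -10.9
cover [ 0.6054 -0.1968] (99.0, 51.3) yaw 14.4
```

View pics/w1c.png

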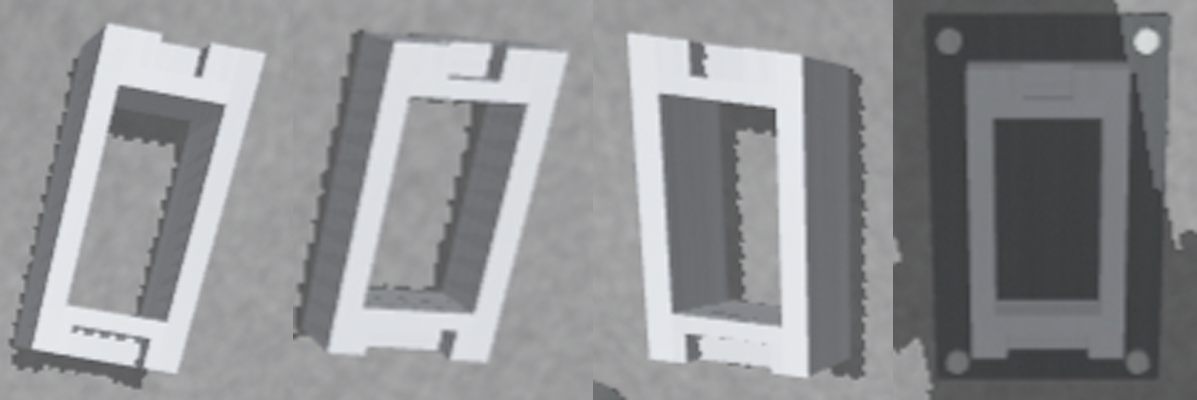

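```bash
python3 - <<'E'
from h import *
p=cv2.imread("pics/w1.png");cal=np.load("pics/w1_c.npz"); g=p.min(2)
print(g[220,285:365]); print(g[165:285,300])
m=((g>85)&(g<135)).astype(np.uint8); m[:, :293]=0; m[:,355:]=0; m[:172]=0; m[276:]=0
n,l,s,c=cv2.connectedComponentsWithStats(m,connectivity=4)
i=1+s[1:,4].argmax(); print(s[i])
print(rect(cal,l==i,.02)[:3])
E
```

```text
[ 91  79  68  63  65  63  64  63  64  64  63  64  63  94 119 124 125 124
 124 124 123 102  72  63  62  61  63  64  64  63  60  61  61  62  63  62
  61  62  62  63  63  63  63  62  64  62  62  63  63  62  62  62  63  64
  78 108 123 123 125 124 124 124 122  92  65  63  64  64  65  66  65  65
  65  64  92 141 156 157 159 161]
[ 62  63  63  63  62  63  63  62  63  61  62  62  64  67  93 113 118 126
 125 125 124 124 124 125 124 125 125 126 125 125 125 124 125 124 124 124
 124 124 125 125 123 125 124 125 124 124 123 124 124 124 124 124 124 125
 124 124 124 125 125 124 125 124 124 124 124 124 124 124 123 123 124 123
 123 123 123 123 123 123 124 123 123 123 124 123 124 124 124 123 124 125
 124 124 124 125 124 122 118 119 120 120 119 119 120 119 120 120 112  74
  64  64  65  65  65  76  91  91  92  92  91  91]
[ 298  172   57  100 2818]
(array([0.57803284, 0.01171859]), (108.3, 58.2), -10.927528381347656)
```

```bash
python3 - <<'E'
from h import *
p=cv2.imread("pics/w1.png");cal=np.load("pics/w1_c.npz"); g=p.min(2)
m=((g>92)&(g<135)).astype(np.uint8); m[:, :293]=0; m[:,351:]=0; m[:178]=0; m[273:]=0
m=cv2.morphologyEx(m,cv2.MORPH_OPEN,np.ones((4,4)))
n,l,s,c=cv2.connectedComponentsWithStats(m,connectivity=4)
i=1+s[1:,4].argmax(); print(s[i])
print(rect(cal,l==i,.02)[:3])
# side rows
xs=[]
for r in range(190,262,6):
    row=(g[r]>92)&(g[r]<140); k=np.nonzero(row[293:325])[0]+293; kk=np.nonzero(row[325:351])[0]+325
    xs.append((r,k.min(),kk.max()))
a=np.array(xs,float); L=ray(cal,a[:,[1,0]]-[.5,0],.02); R=ray(cal,a[:,[2,0]]+[.5,0],.02)
print(a.T); mid=(L+R)/2; f=np.polyfit(mid[:,0],mid[:,1],1); print("mid line y at .58:",np.polyval(f,.58),"yaw",np.degrees(np.arctan(f[0])),np.linalg.norm(L-R,axis=1).mean())
E
```

```text
[ 299  180   51   93 2668]
(array([0.58221564, 0.00900742]), (101.5, 52.4), -10.903419494628906)
[[190. 196. 202. 208. 214. 220. 226. 232. 238. 244. 250. 256.]
 [298. 298. 298. 298. 298. 298. 299. 299. 299. 299. 299. 299.]
 [348. 348. 348. 348. 348. 347. 347. 347. 347. 347. 347. 347.]]
mid line y at .58: 0.008389398086784058 yaw -10.817946273135721 0.05233725532720446
```

```bash
python3 -c "
from h import *
go(0.454,-0.1457,0.12,-17.8)"
```

```text
t 2.25 pos [0.5496 0.0117 0.2499] yaw -11.0 -> shift [ 0.0639 -0.1728  0.1298] twist 0.119 alt -3.022 j7 1.34
```

Emit:
{"api": "jog_arm", "payload": {"steps": [0.085,0.03,-0.08,0.02,0.06,0.085,0.064,-0.173,0.08,0.119,0.085,0.064,-0.173,0.13,0.119,0.085,0.064,-0.173,0.13,0.119,0.085,0.064,-0.173,0.13,0.119,0.085,0.064,-0.173,0.13,0.119,0.085,0.064,-0.173,0.13,0.119,0.085,0.064,-0.173,0.13,0.119,0.085,0.064,-0.173,0.13,0.119,0.085,0.064,-0.173,0.13,0.119]}}

```text
clock: 3.25
position: [0.4547, -0.1456, 0.1204]
ee_rot: [0.154, 0.988, 0.0, 0.001]
ft_force: [0.6, -0.0, -0.5]
grip_width: 0.996
```

```bash
python3 -c "
from h import *
go(0.454,-0.1457,0.030,-17.8)
shot('wrist','w2')"
```

```text
t 3.25 pos [ 0.4547 -0.1456  0.1204] yaw -17.7 -> shift [ 0.0007 -0.0004  0.0904] twist 0.001 alt -3.140 j7 1.55
```

View pics/w2.png

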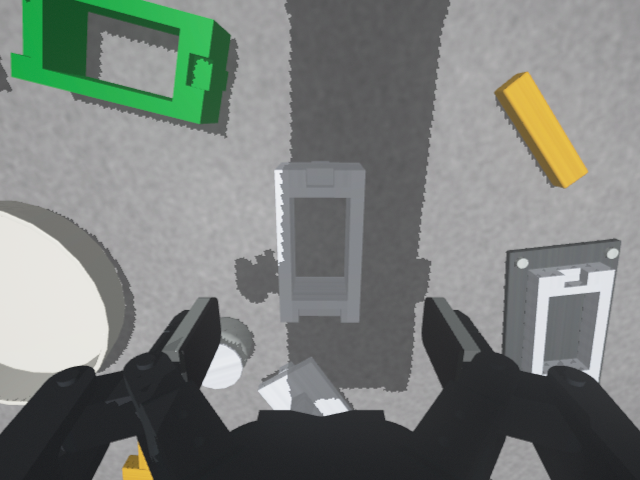

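Emit:
{"api": "jog_arm", "payload": {"steps": [0.085,0.001,0,0.03,0,0.085,0.001,0,0.06,0,0.085,0.001,0,0.085,0,0.085,0.001,0,0.09,0,0.085,0.001,0,0.09,0,0.04,0.001,0,0.09,0,0.04,0.001,0,0.09,0,0.04,0.001,0,0.09,0,0.04,0.001,0,0.09,0,0.04,0.001,0,0.09,0], "grip_force": 50}}

```text
clock: 4.3
position: [0.4538, -0.1459, 0.0312]
ee_rot: [0.155, 0.988, 0.0, 0.001]
ft_force: [-2.7, 1.1, 8.7]
grip_width: 0.598
```

```bash
python3 -c "
from h import *
go(0.582,0.009,0.12,-10.9)"
```

```text
t 4.30 pos [ 0.4538 -0.1459  0.0312] yaw -17.8 -> shift [-0.0748  0.1868 -0.0885] twist -0.121 alt 3.021 j7 1.65
```

Emit:
{"api": "jog_arm", "payload": {"steps": [0.04,0,0,0,0,0.04,0,0,-0.04,0,0.04,0,0,-0.088,0,0.04,-0.02,0.04,-0.088,-0.02,0.04,-0.034,0.085,-0.088,-0.05,0.04,-0.054,0.135,-0.088,-0.09,0.04,-0.075,0.187,-0.088,-0.121,0.04,-0.075,0.187,-0.088,-0.121,0.04,-0.075,0.187,-0.088,-0.121,0.04,-0.075,0.187,-0.088,-0.121]}}

```text
clock: 5.3
position: [0.581, 0.0081, 0.1179]
ee_rot: [0.095, 0.995, -0.0, -0.0]
ft_force: [-1.2, -0.6, -3.4]
grip_width: 0.598
```

```bash
python3 -c "
from h import *
go(0.582,0.009,0.043,-10.9)
shot('wrist','w3');shot('side','s3')"
```

```text
t 5.30 pos [0.581  0.0081 0.1179] yaw -10.9 -> shift [-0.0009  0.0011  0.0749] twist -0.001 alt 3.141 j7 1.43
```

View pics/w3.png

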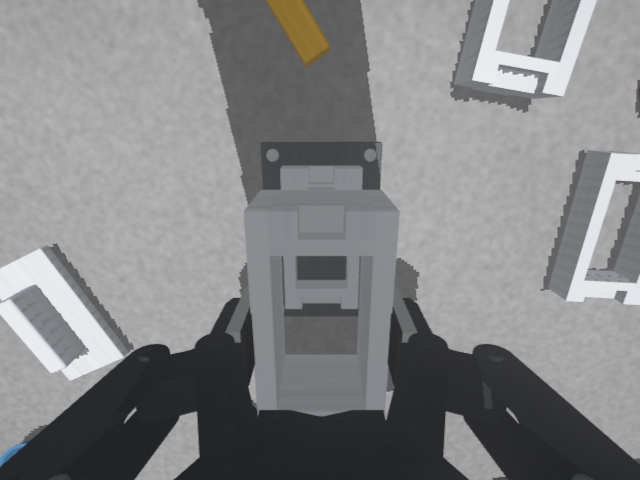

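View pics/s3.png

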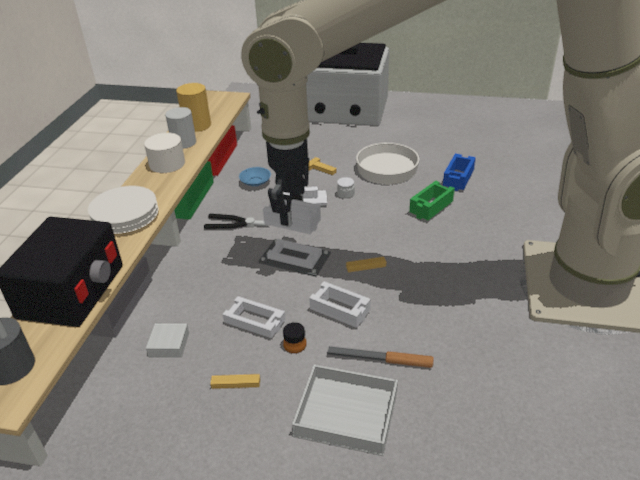

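```bash
python3 - <<'E'
from h import *
p=cv2.imread("pics/w3.png");cal=np.load("pics/w3_c.npz"); g=p.min(2).astype(int)
o,M,yw=st(); 
def inhand(uv,z): return (ray(cal,uv,z)-np.array([.581,.0081,0]))@M
for r in (155,160): print(r,g[r,255:275],g[r,370:390])
for r in (176,182): print(r,g[r,274:290],g[r,352:370])
for r in (220,240): print(r,g[r,238:256],g[r,390:406])
E
```

```text
155 [ 97  97  96  95  94  89  75  69  69  69  69 106 121 122 122 123 123 122
 121 121] [124 122 123 121 123 123 101 104 114 113 110 121 158 171 172 172 171 171
 171 173]
160 [100  99  97  98  97  97  80  68  69  71  69  68  69  81 107 118 119 120
 119 115] [119 118 114 101  80  71  70  71 100 113 111 138 166 174 173 173 174 172
 172 172]
176 [ 69  69  67  69  68  68 114 134 135 134 135 134 135 135 134 134] [135 135 135 135 135 135 135 135 135 135 108  76  70  69  70  70  71  71]
182 [ 69  69  69  68  68  69 102 129 134 135 134 134 135 135 135 134] [135 135 135 135 135 135 135 135 135 135 102  70  69  70  71  70  70  70]
220 [170 168 168 168 166 162 146 137 137 137 137 138 137 137 137 138 137 137] [138 137 137 137 138 138 138 138 144 164 170 169 169 168 170 173]
240 [169 169 167 166 163 160 162 150 138 138 139 138 137 138 136 138 137 137] [138 138 137 137 137 137 137 152 165 169 171 174 173 174 173 171]
```

```bash
python3 - <<'E'
from h import *
cal=np.load("pics/w3_c.npz"); o,M,yw=st()
def h(u,v,z): return ((ray(cal,[u,v],z)[0]-np.array([.581,.0081,0]))@M)*1000
for nm,l,r,v,z in [("base",279.7,361.9,176,.02),("base",279.8,361.9,182,.02),("frame",243.6,398.3,220,.1298),("frame",244.9,397.2,240,.1298)]:
    a,b=h(l,v,z),h(r,v,z); print(nm,a.round(1),b.round(1),"midy %.2f w %.2f"%((a[1]+b[1])/2,a[1]-b[1]))
# x: front edges
for nm,u,v,z in [("base edge",320,166,.02),("frame edge",322,208,.1298)]: print(nm,h(u,v,z).round(1))
p=cv2.imread("pics/w3.png").min(2).astype(int); print(p[160:172,300],p[185:215,270])
E
```

```text
base [ 43.6 -26.  -20. ] [ 43.6  25.9 -20. ] midy -0.03 w -51.88
base [ 39.7 -26.  -20. ] [ 39.8  26.  -20. ] midy 0.00 w -52.09
frame [  46.6  -25.6 -129.8] [  46.7   25.9 -129.8] midy 0.18 w -51.51
frame [  39.6  -25.6 -129.8] [  39.7   26.1 -129.8] midy 0.22 w -51.66
base edge [ 49.9  -0.5 -20. ]
frame edge [  50.8    0.5 -129.8]
[ 65  67  67  66  69  91 121 120 126 135 134 134] [ 69  70  69  69  84 121 124 124 123 122 123 120 122 120 120 120 121 120
 122 123 120 119 119 119 119 122 128 133 133 133]
```

Emit:
{"api": "jog_arm", "payload": {"steps": [0.04,0,0,0.03,0,0.04,0,0,0.055,0,0.04,0,0,0.06,0,0.04,0,0,0.064,0,0.04,0,0,0.067,0,0.04,0,0,0.07,0,0.04,0,0,0.073,0,0.04,0,0,0.075,0,0.04,0,0,0.076,0,0.04,0,0,0.076,0]}}

```text
clock: 6.4
position: [0.5819, 0.0093, 0.0442]
ee_rot: [0.095, 0.995, 0.001, 0.0]
ft_force: [-11.9, -0.7, 23.9]
grip_width: 0.602
```

```bash
python3 -c "
from h import *
go(0.582,0.009,0.043,-10.9)
shot('wrist','w4');p,_,_=shot('side','s4')
cv2.imwrite('pics/s4c.png',cv2.resize(p[170:290,230:370,::-1],None,fx=5,fy=5))"
```

```text
t 6.40 pos [0.5819 0.0093 0.0442] yaw -10.9 -> shift [-0.0001 -0.0003  0.0012] twist 0.000 alt -3.141 j7 1.47
```

View pics/s4c.png

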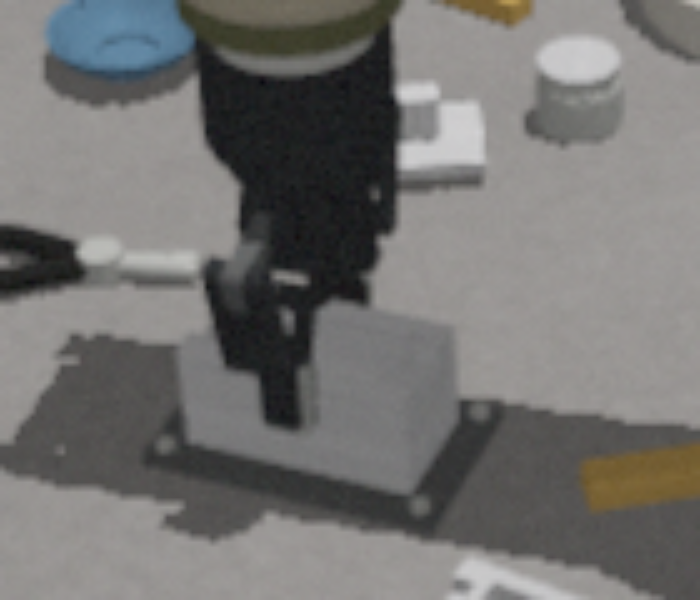

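Emit:
{"api": "jog_arm", "payload": {"steps": [0.07,0,0,-0.001,0,0.085,0,0,-0.001,0,0.085,0,0,-0.001,0,0.085,0,0,-0.02,0,0.085,0,0,-0.06,0,0.085,0,0,-0.1,0,0.085,0,0,-0.14,0,0.085,0,0,-0.14,0,0.085,0,0,-0.14,0,0.085,0,0,-0.14,0]}}

```text
clock: 7.5
position: [0.581, 0.0093, 0.1806]
ee_rot: [0.095, 0.996, -0.0, -0.001]
ft_force: [-0.4, -0.6, 0.2]
grip_width: 0.994
```

```bash
python3 -c "
from h import *
go(0.4616,0.1495,0.12,-20.1)
shot('wrist','w5')"
```

```text
t 7.50 pos [0.581  0.0093 0.1806] yaw -10.9 -> shift [0.1436 0.1152 0.0608] twist 0.161 alt -2.980 j7 1.40
```

View pics/w5.png

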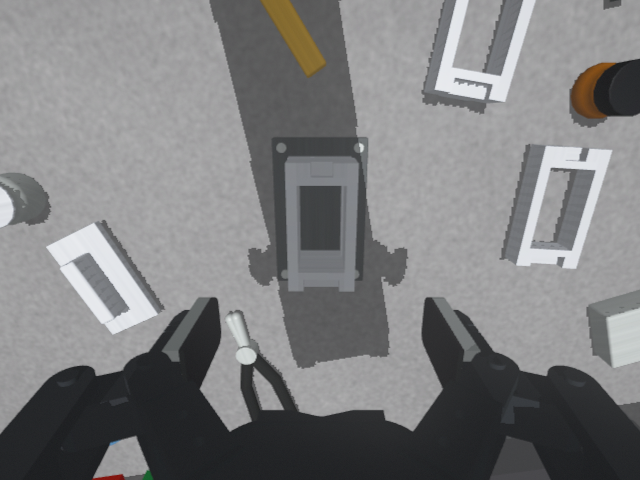

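```bash
cat >> h.py <<'E'
def comp(g,lo,hi,box,opening=4):
    x0,y0,x1,y1=box; m=np.zeros(g.shape,np.uint8); m[y0:y1,x0:x1]=((g>lo)&(g<hi))[y0:y1,x0:x1]
    m=cv2.morphologyEx(m,cv2.MORPH_OPEN,np.ones((opening,opening)))
    n,l,s,c=cv2.connectedComponentsWithStats(m,connectivity=4); i=1+s[1:,4].argmax(); return l==i
def tilt(W,mask):
    P=W[cv2.erode(mask.astype(np.uint8),np.ones((3,3)))>0]; A=np.c_[P[:,:2]-P[:,:2].mean(0),np.ones(len(P))]
    f=np.linalg.lstsq(A,P[:,2],rcond=None)[0]; r=P[:,2]-A@f; k=abs(r)<.003; f=np.linalg.lstsq(A[k],P[k,2],rcond=None)[0]
    return "z %.4f slope x %.3f y %.3f n %d"%(f[2],f[0],f[1],k.sum())
E
python3 - <<'E'
from h import *
p=cv2.imread("pics/w5.png");cal=np.load("pics/w5_c.npz"); g=p.min(2); d=np.load("pics/w5.npy");W=world(d,cal)
print(g[220,270:375:3]); print(g[140:300:4,300])
m=comp(g,115,150,(280,150,362,300)); print(rect(cal,m,.056)[:3]); print(tilt(W,m))
b=g>205
for n,box,z in [("mid",(420,0,540,110),.035),("thin",(500,140,615,275),.027)]:
    k=comp(g,205,256,box); print(n,rect(cal,k,z)[:3],tilt(W,k))
E
```

```text
[ 94  96  65  67  66  67 131 131 131 116  79  65  65  65  63  64  65  65
  65  64  63  64  66  65 122 114 132 130 131  81  66  66  96  95 165]
[ 63  64  65  65  96 113 129 130 130 129 128 128  71  75  75  75  75  80
  80  81  79  86  85  86  86  91  91  92 112 113 113 115 112 118 128 128
 128 128  87  92]
(array([0.58205347, 0.01003049]), (100.2, 52.8), -10.824867248535156)
z 0.0550 slope x -0.046 y 0.007 n 1753
mid (array([0.4796825 , 0.14299207]), (65.4, 51.6), -19.959121704101562) z 0.0345 slope x -0.010 y -0.074 n 120
thin (array([0.61185236, 0.20354591]), (99.7, 51.1), -14.214996337890625) z 0.0261 slope x -0.150 y -0.355 n 217
```

```bash
python3 - <<'E'
from h import *
p=cv2.imread("pics/w5.png");cal=np.load("pics/w5_c.npz"); g=p.min(2); d=np.load("pics/w5.npy");W=world(d,cal)
for v in range(158,292,8): print(v,(W[v,288:298,2]*1000).round(0),(W[v,345:355,2]*1000).round(0))
E
```

```text
158 [24. 26. 26. 26. 25. 26. 25. 25. 26. 25.] [23. 23. 24. 24. 23. 23. 24. 24. 24.  4.]
166 [57. 55. 55. 55. 55. 55. 56. 55. 55. 56.] [55. 56. 55. 55. 56. 56. 55. 54. 55. 55.]
174 [56. 55. 56. 54. 56. 55. 56. 56. 55. 55.] [55. 54. 55. 55. 57. 55. 55. 55. 55. 55.]
182 [56. 56. 54. 56. 54. 55. 55. 56. 54. 55.] [ 55.  55.  56.  55.  55.  54.  56.  55. 306.  56.]
190 [56. 55. 56. 56. 56. 55. 55. 55. 54. 42.] [45. 55. 54. 56. 54. 55. 56. 56. 55. 54.]
198 [56. 55. 55. 56. 55. 55. 56. 55. 55. 45.] [ 48.  55.  55.  56.  55.  55.  55. 306.  56.  55.]
206 [55. 56. 56. 55. 56. 55. 56. 56. 56. 45.] [49. 55. 55. 55. 55. 56. 55. 55. 56. 55.]
214 [55. 54. 56. 55. 56. 55. 56. 55. 56. 46.] [51. 56. 57. 55. 54. 56. 55. 55. 55. 55.]
222 [56. 56. 56. 56. 56. 55. 55. 56. 55. 50.] [54. 55. 56. 55. 56. 54. 54. 54. 55. 55.]
230 [56. 55. 56. 54. 56. 55. 55. 54. 55. 51.] [ 56.  55.  56.  57.  55.  54.  56.  55.  55. 306.]
238 [56. 56. 56. 55. 54. 55. 56. 56. 56. 52.] [56. 55. 56. 56. 56. 55. 55. 56. 58. 55.]
246 [55. 55. 55. 56. 56. 55. 56. 55. 55. 52.] [55. 55. 56. 54. 55. 56. 56. 56. 56. 55.]
254 [54. 54. 56. 55. 55. 56. 55. 55. 55. 55.] [55. 56. 55. 55. 55. 56. 56. 56. 55. 55.]
262 [55. 54. 55. 55. 56. 56. 56. 55. 57. 56.] [56. 56. 55. 55. 55. 54. 54. 56. 56. 57.]
270 [55. 55. 56. 55. 55. 55. 55. 56. 55. 56.] [55. 54. 55. 56. 56. 55. 56. 56. 55. 56.]
278 [56. 55. 55. 56. 56. 55. 55. 55. 55. 55.] [55. 56. 55. 55. 55. 56. 56. 55. 56.  8.]
286 [55. 56. 55. 55. 55. 56. 53. 55. 56. 55.] [56. 56. 55. 55. 55. 55. 55. 55. 55.  1.]
```

Emit:
{"api": "jog_arm", "payload": {"steps": [0.085,0.036,0.029,0,0.04,0.085,0.072,0.058,0,0.08,0.085,0.108,0.086,0.03,0.12,0.085,0.144,0.115,0.061,0.161,0.085,0.144,0.115,0.061,0.161,0.085,0.144,0.115,0.061,0.161,0.085,0.144,0.115,0.061,0.161,0.085,0.144,0.115,0.061,0.161,0.085,0.144,0.115,0.061,0.161,0.085,0.144,0.115,0.061,0.161]}}

```text
clock: 8.55
position: [0.4625, 0.1488, 0.1212]
ee_rot: [0.175, 0.985, 0.0, 0.0]
ft_force: [0.1, 0.0, 0.3]
grip_width: 0.994
```

```bash
python3 -c "
from h import *
go(0.4616,0.1495,0.030,-20.1)
p,d,cal=shot('wrist','w6')
g=p.min(2);m=comp(g,110,256,(265,150,375,330));cs=rect(cal,m,.035)[:3];print(cs,g[240,260:385:4])"
```

```text
t 8.55 pos [0.4625 0.1488 0.1212] yaw -20.2 -> shift [0.0011 0.0003 0.0912] twist -0.001 alt 3.140 j7 0.87
(array([0.45794006, 0.15248466]), (112.1, 64.9), -17.447471618652344) [ 99  99 101 104 102 126 137 137 132 109 104 104 106 108 106 101 106 108
 108 106 105 106 127 235 235 235 178 183 181 175 179 182]
```

View pics/w6.png

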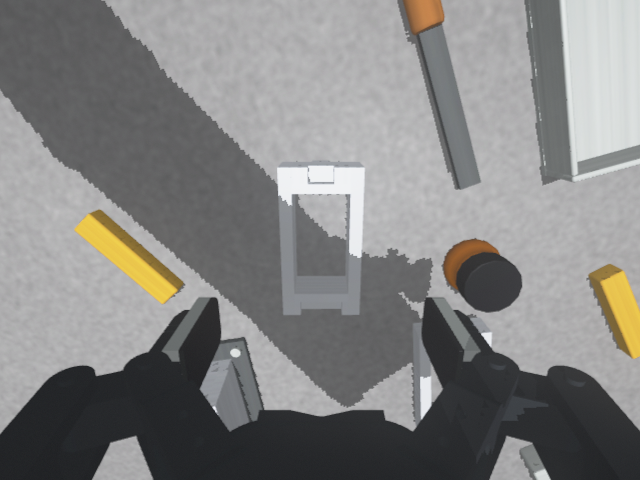

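Emit:
{"api": "jog_arm", "payload": {"steps": [0.085,0.001,0,0.03,0,0.085,0.001,0,0.06,0,0.085,0.001,0,0.085,0,0.085,0.001,0,0.091,0,0.085,0.001,0,0.091,0,0.04,0.001,0,0.091,0,0.04,0.001,0,0.091,0,0.04,0.001,0,0.091,0,0.04,0.001,0,0.091,0,0.04,0.001,0,0.091,0]}}

```text
clock: 9.6
position: [0.4617, 0.15, 0.0312]
ee_rot: [0.175, 0.985, 0.001, 0.001]
ft_force: [-1.9, -0.8, 7.7]
grip_width: 0.599
```

```bash
python3 -c "
from h import *
go(0.582,0.0093,0.155,-10.9)"
```

```text
t 9.60 pos [0.4617 0.15   0.0312] yaw -20.1 -> shift [-0.1615 -0.0906 -0.1238] twist -0.161 alt 2.981 j7 0.93
```

Emit:
{"api": "jog_arm", "payload": {"steps": [0.04,0,0,0,0,0.04,0,0,-0.045,0,0.04,-0.01,-0.005,-0.09,0,0.04,-0.04,-0.02,-0.124,-0.03,0.04,-0.08,-0.045,-0.124,-0.08,0.04,-0.12,-0.067,-0.124,-0.12,0.04,-0.161,-0.091,-0.124,-0.161,0.04,-0.161,-0.091,-0.124,-0.161,0.04,-0.161,-0.091,-0.124,-0.161,0.04,-0.161,-0.091,-0.124,-0.161]}}

```text
clock: 10.6
position: [0.5804, 0.0099, 0.1539]
ee_rot: [0.094, 0.996, 0.0, -0.0]
ft_force: [-0.4, 0.4, -2.1]
grip_width: 0.594
```

```bash
python3 -c "
from h import *
go(0.582,0.0093,0.079,-10.9)
p,d,cal=shot('wrist','w7');g=p.min(2)
print(g[150:230:1,275]);print(g[190,270:290],g[190,355:375])"
```

```text
t 10.60 pos [0.5804 0.0099 0.1539] yaw -10.8 -> shift [-0.0018 -0.0003  0.0749] twist 0.001 alt -3.140 j7 1.42
[122 122 122 122 123 121 110  74  69  69  68  69  69  69  69  69  69  69
  69  69  69  69  70  69  69  69  69  68  69  70  69  69  69  69  68  69
  69  69  70  81 112 122 122 121 120 120 120 120 119 121 120 119 119 119
 119 122 133 133 133 133 133 133 133 133 133 133 134 133 131 133 133 132
 133 133 132 132 133 132 133 132]
[112 112 111 112 112 112 112 112 112 111 118 123 123 124 123 124 126 127
 127 127] [127 129 128 127 127 129 119 106 103 104 103 103 104 103 102 128 142 141
 142 143]
```

View pics/w7.png

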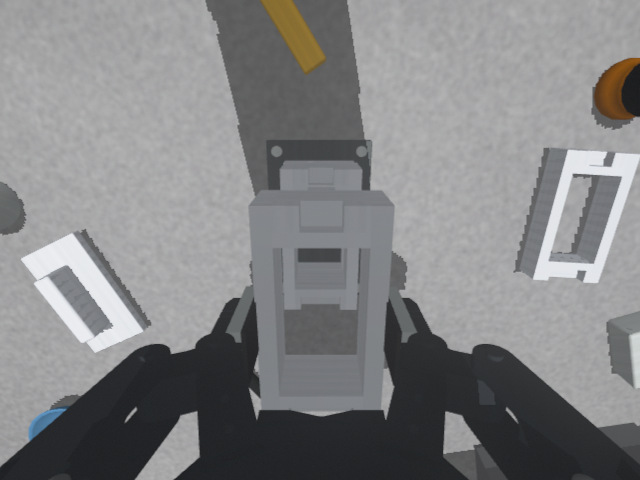

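```bash
cat > al.py <<'E'
from h import *
import sys
def edge(g,line,a,b):
    s=g[line[1],a:b].astype(float) if line[0]=='r' else g[a:b,line[1]].astype(float)
    gr=np.abs(np.diff(s)); i=gr.argmax(); return a+i+.5
def align(tag,pos,M,rows,zf,zb,lf,lb,fc,bc,fr,br):
    pass
E
python3 - <<'E'
from h import *
p=cv2.imread("pics/w7.png");g=p.min(2);cal=np.load("pics/w7_c.npz");o,M,yw=st()
print("fr",g[225,245:262],g[225,384:400]); print("base",g[180,275:288],g[180,355:368]); print(g[155:200,300])
E
```

```text
fr [164 163 163 160 146 134 132 132 132 131 132 132 132 131 132 131 131] [132 132 131 132 132 132 131 132 132 149 164 170 172 174 177 177]
base [ 69  70  70  69  78 121 138 137 137 137 137 138 137] [138 138 138 138 138 138 118  84  70  71  70  70  71]
[ 68  67  67  66  70  90 119 119 119 118 116 118 117 121 127 133 133 133
 133 132 133 133 133 132 133 132 133 134 135 134 134 133 133 133 132 125
 119 119 118 121 118 118 120 118 120]
```

```bash
python3 - <<'E'
from h import *
cal=np.load("pics/w7_c.npz"); o,M,yw=st(); pos=np.array([.5804,.0099,0])
def h(u,v,z): return ((ray(cal,[u,v],z)[0]-pos)@M)*1000
for nm,l,r,v,z in [("tall",279.6,361.7,180,.056),("mid",249.1,393,225,.158)]:
    a,b=h(l,v,z),h(r,v,z); print(nm,"midy %.2f w %.2f"%((a[1]+b[1])/2,a[1]-b[1]))
print("tall x edge",h(300,168.3,.056).round(1),"mid x edge",h(275,205.3,.158).round(1))
E
```

```text
tall midy 0.12 w -52.01
mid midy 0.44 w -51.47
tall x edge [ 48.5 -12.8 -56. ] mid x edge [  49.8  -15.7 -158. ]
```

Emit:
{"api": "jog_arm", "payload": {"steps": [0.04,0,0,0.03,0,0.04,0,0,0.055,0,0.04,0,0,0.06,0,0.04,0,0,0.064,0,0.04,0,0,0.067,0,0.04,0,0,0.07,0,0.04,0,0,0.073,0,0.04,0,0,0.075,0,0.04,0,0,0.076,0,0.04,0,0,0.076,0]}}

```text
clock: 11.65
position: [0.5812, 0.009, 0.0803]
ee_rot: [0.095, 0.995, 0.001, 0.0]
ft_force: [-11.2, 0.0, 22.3]
grip_width: 0.596
```

Emit:
{"api": "jog_arm", "payload": {"steps": [0.07,0,0,-0.001,0,0.085,0,0,-0.001,0,0.085,0,0,-0.001,0,0.085,0,0,-0.02,0,0.085,0,0,-0.06,0,0.085,0,0,-0.1,0,0.085,0,0,-0.14,0,0.085,0,0,-0.14,0,0.085,0,0,-0.14,0,0.085,0,0,-0.14,0]}}

```text
clock: 12.65
position: [0.5803, 0.009, 0.2166]
ee_rot: [0.095, 0.996, -0.0, -0.001]
ft_force: [-0.4, 0.3, -0.9]
grip_width: 0.996
```

```bash
python3 - <<'E'
from h import *
go(0.6108,0.2038,0.12,-14.3)
p,d,cal=shot('wrist','w8');W=world(d,cal)
g=p.min(2); print(g[220,270:375:3])
m=(abs(W[...,2]-.0835)<.003)&(abs(W[...,0]-.58)<.08)&(abs(W[...,1]-.01)<.06)
print(rect(cal,m,.084)[:3],np.median(W[m][:,2]))
Q=W[m]; ax=np.array([np.cos(np.radians(-10.9)),np.sin(np.radians(-10.9))]); s=(Q[:,:2]-[.582,.009])@ax
print([np.median(Q[(s>a)&(s<a+.02),2]).round(4) for a in (-.05,-.03,-.01,.01,.03)])
E
```

```text
t 12.65 pos [0.5803 0.009  0.2166] yaw -10.9 -> shift [0.0066 0.1971 0.0966] twist 0.060 alt -3.082 j7 1.39
[131  91  91  91  64  64 122 122 121 117 115  78  63  65  63  62  62  64
  64  63  63  63  65 109 106 116 122 122 122  65  67  88 153 153 156]
(array([0.58148926, 0.00868227]), (99.1, 51.9), -11.040145874023438) 0.08337005124654198
[np.float64(0.0834), np.float64(0.0834), np.float64(0.0833), np.float64(0.0834), np.float64(0.0834)]
```

Emit:
{"api": "jog_arm", "payload": {"steps": [0.085,0.002,0.05,0,0.02,0.085,0.004,0.1,0,0.04,0.085,0.005,0.15,0.03,0.06,0.085,0.007,0.197,0.07,0.06,0.085,0.007,0.197,0.097,0.06,0.085,0.007,0.197,0.097,0.06,0.085,0.007,0.197,0.097,0.06,0.085,0.007,0.197,0.097,0.06,0.085,0.007,0.197,0.097,0.06,0.085,0.007,0.197,0.097,0.06]}}

```text
clock: 13.7
position: [0.6119, 0.203, 0.1224]
ee_rot: [0.125, 0.992, 0.001, 0.001]
ft_force: [0.4, 0.6, 0.7]
grip_width: 0.991
```

```bash
python3 - <<'E'
from h import *
go(0.6108,0.2038,0.026,-14.3)
p,d,cal=shot('wrist','w9');W=world(d,cal)
m=(abs(W[...,2]-.0265)<.003)&(abs(W[...,0]-.61)<.07)&(abs(W[...,1]-.204)<.05)
print(rect(cal,m,.027)[:3])
E
```

```text
t 13.70 pos [0.6119 0.203  0.1224] yaw -14.4 -> shift [0.0014 0.0004 0.0964] twist -0.002 alt 3.140 j7 1.07
(array([0.61070557, 0.20308722]), (100.0, 51.8), -14.334640502929688)
```

View pics/w9.png

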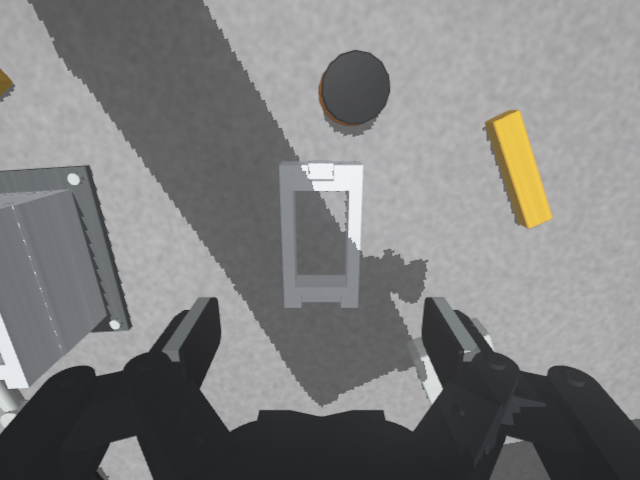

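Emit:
{"api": "jog_arm", "payload": {"steps": [0.085,0.001,0,0.03,0,0.085,0.001,0,0.06,0,0.085,0.001,0,0.085,0,0.085,0.001,0,0.096,0,0.085,0.001,0,0.096,0,0.04,0.001,0,0.096,0,0.04,0.001,0,0.096,0,0.04,0.001,0,0.096,0,0.04,0.001,0,0.096,0,0.04,0.001,0,0.096,0]}}

```text
clock: 14.75
position: [0.6111, 0.2042, 0.0267]
ee_rot: [0.125, 0.992, 0.001, 0.001]
ft_force: [-1.7, -0.8, 5.9]
grip_width: 0.596
```

```bash
python3 -c "
from h import *
go(0.582,0.0090,0.18,-10.95)"
```

```text
t 14.75 pos [0.6111 0.2042 0.0267] yaw -14.3 -> shift [-0.0204 -0.1961 -0.1536] twist -0.059 alt 3.083 j7 1.10
```

Emit:
{"api": "jog_arm", "payload": {"steps": [0.04,0,0,0,0,0.04,0,0,-0.045,0,0.04,0,-0.005,-0.09,0,0.04,-0.005,-0.03,-0.13,-0.01,0.04,-0.01,-0.075,-0.154,-0.03,0.04,-0.015,-0.12,-0.154,-0.059,0.04,-0.02,-0.165,-0.154,-0.059,0.04,-0.02,-0.196,-0.154,-0.059,0.04,-0.02,-0.196,-0.154,-0.059,0.04,-0.02,-0.196,-0.154,-0.059]}}

```text
clock: 15.75
position: [0.5811, 0.0086, 0.1796]
ee_rot: [0.096, 0.995, 0.001, 0.001]
ft_force: [0.1, 1.1, -2.2]
grip_width: 0.594
```

```bash
python3 - <<'E'
from h import *
go(0.582,0.009,0.103,-10.95)
o,M,yw=st(); pos=o["position"]*[1,1,0]
p,d,cal=shot('wrist','w10');g=p.min(2)
def h(u,v,z): return ((ray(cal,[u,v],z)[0]-pos)@M)*1000
W=world(d,cal); L=(W-pos)@M
for nm,z in (("mid",.084),("thin",.18-.027+.027)):
    m=(abs(W[...,2]-z+.0007)<.003)&(abs(L[...,0])<.07)&(abs(L[...,1])<.04)
    v,u=np.nonzero(m); 
    rows=[r for r in np.unique(v) if (v==r).sum()>20]
    mids=[]
    for r in rows[5:25]:
        k=u[v==r]; a,b=h(k.min()-.5,r,z),h(k.max()+.5,r,z); mids.append(((a[1]+b[1])/2,b[1]-a[1]))
    mids=np.array(mids); print(nm,"rows",rows[0],rows[-1],"xedge %.1f"%h(320,rows[0]-.5,z)[0],"xedge min any %.1f"%h(320,v.min()-.5,z)[0],"midy %.2f w %.1f"%tuple(np.median(mids,0)))
E
```

```text
t 15.75 pos [0.5811 0.0086 0.1796] yaw -11.0 -> shift [-0.0007  0.0004  0.0766] twist -0.001 alt 3.140 j7 1.40
mid rows 167 309 xedge 49.6 xedge min any 49.6 midy 0.42 w 51.8
thin rows 201 409 xedge 50.4 xedge min any 50.4 midy 0.29 w 51.7
```

View pics/w10.png

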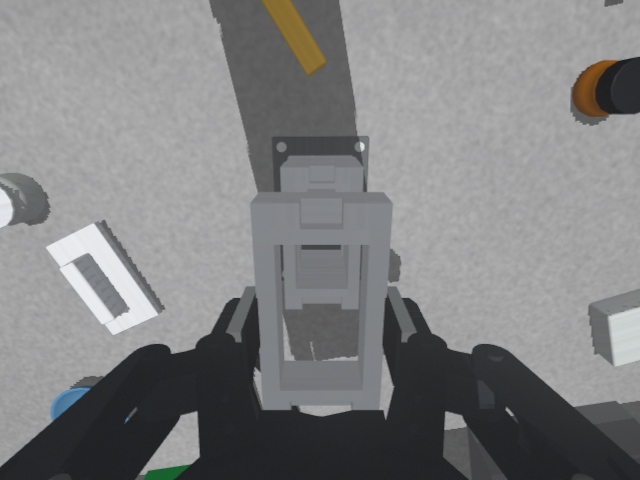

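Emit:
{"api": "jog_arm", "payload": {"steps": [0.04,0,0,0.03,0,0.04,0,0,0.055,0,0.04,0,0,0.06,0,0.04,0,0,0.064,0,0.04,0,0,0.067,0,0.04,0,0,0.07,0,0.04,0,0,0.073,0,0.04,0,0,0.076,0,0.04,0,0,0.077,0,0.04,0,0,0.077,0]}}

```text
clock: 16.8
position: [0.5814, 0.0092, 0.1037]
ee_rot: [0.095, 0.995, 0.001, 0.0]
ft_force: [-8.0, 0.4, 15.4]
grip_width: 0.591
```

Emit:
{"api": "jog_arm", "payload": {"steps": [0.07,0,0,-0.001,0,0.085,0,0,-0.001,0,0.085,0,0,-0.001,0,0.085,0,0,-0.02,0,0.085,0,0,-0.06,0,0.085,0,0,-0.1,0,0.085,0,0,-0.12,0,0.085,0,0,-0.12,0,0.085,0,0,-0.12,0,0.085,0,0,-0.12,0]}}

```text
clock: 17.8
position: [0.5804, 0.0091, 0.2205]
ee_rot: [0.095, 0.995, -0.0, -0.001]
ft_force: [0.2, 1.1, -0.4]
grip_width: 0.995
```

```bash
python3 - <<'E'
from h import *
go(0.605,-0.1963,0.14,14.35)
p,d,cal=shot('wrist','w11');W=world(d,cal)
m=(abs(W[...,2]-.1035)<.003)&(abs(W[...,0]-.58)<.08)&(abs(W[...,1]-.01)<.06)
print(rect(cal,m,.104)[:3],np.median(W[m][:,2]))
Q=W[m]; ax=np.array([np.cos(np.radians(-10.9)),np.sin(np.radians(-10.9))]); s=(Q[:,:2]-[.582,.009])@ax
print([np.median(Q[(s>a)&(s<a+.02),2]).round(4) for a in (-.05,-.03,-.01,.01,.03)])
E
```

```text
t 17.80 pos [0.5804 0.0091 0.2205] yaw -10.9 -> shift [-0.0632 -0.197   0.0805] twist -0.441 alt 2.700 j7 1.39
(array([0.58151776, 0.00894149]), (100.0, 51.8), -11.029060363769531) 0.1033519389924055
[np.float64(0.1034), np.float64(0.1034), np.float64(0.1033), np.float64(0.1034), np.float64(0.1033)]
```

View pics/w11.png

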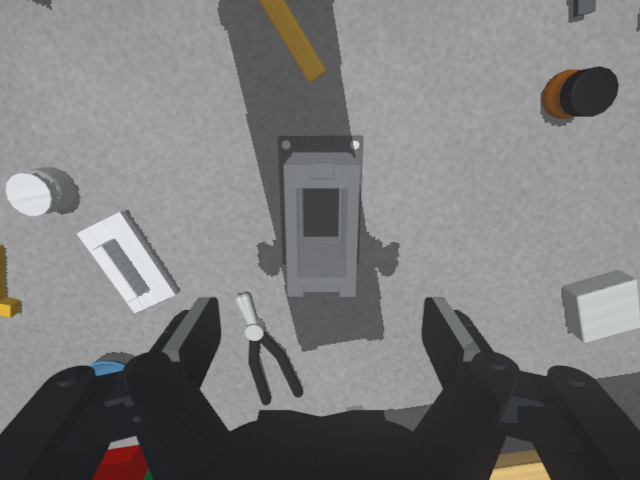

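Emit:
{"api": "jog_arm", "payload": {"steps": [0.06,-0.016,-0.05,0,-0.11,0.06,-0.032,-0.1,0.01,-0.22,0.06,-0.048,-0.15,0.04,-0.33,0.06,-0.063,-0.197,0.081,-0.441,0.06,-0.063,-0.197,0.081,-0.441,0.06,-0.063,-0.197,0.081,-0.441,0.06,-0.063,-0.197,0.081,-0.441,0.06,-0.063,-0.197,0.081,-0.441,0.06,-0.063,-0.197,0.081,-0.441,0.06,-0.063,-0.197,0.081,-0.441]}}

```text
clock: 18.85
position: [0.6061, -0.1951, 0.1415]
ee_rot: [-0.126, 0.992, 0.0, 0.001]
ft_force: [0.3, -0.7, -0.6]
grip_width: 0.707
```

```bash
python3 - <<'E'
from h import *
go(0.605,-0.1963,0.036,14.35)
p,d,cal=shot('wrist','w12');W=world(d,cal)
m=(abs(W[...,2]-.0145)<.004)&(abs(W[...,0]-.605)<.07)&(abs(W[...,1]+.196)<.05)
print(rect(cal,m,.015)[:3])
m=(abs(W[...,2]-.0385)<.003)&(abs(W[...,0]-.605)<.05)&(abs(W[...,1]+.196)<.04)
print(rect(cal,m,.039)[:3])
E
```

```text
t 18.85 pos [ 0.6061 -0.1951  0.1415] yaw 14.4 -> shift [ 0.0015 -0.0009  0.1055] twist 0.001 alt -3.140 j7 2.23
(array([ 0.60538458, -0.19749686]), (98.8, 51.6), 14.43581771850586)
(array([ 0.6049389 , -0.19744673]), (59.7, 13.4), 13.777790069580078)
```

View pics/w12.png

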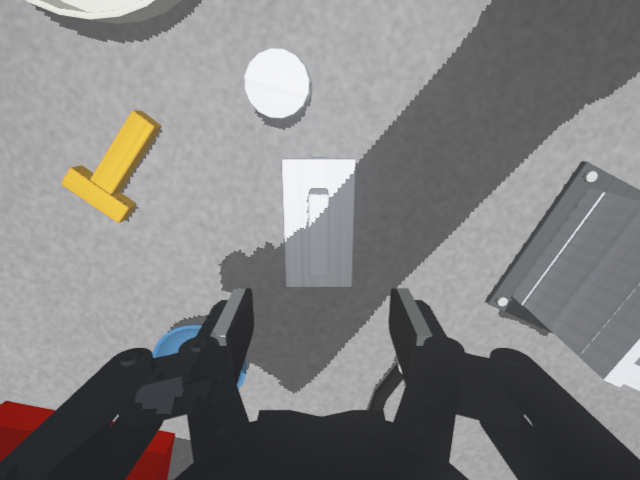

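Emit:
{"api": "jog_arm", "payload": {"steps": [0.06,0.001,-0.001,0.03,0,0.06,0.001,-0.001,0.06,0,0.06,0.001,-0.001,0.09,0,0.06,0.001,-0.001,0.105,0,0.06,0.001,-0.001,0.105,0,0.005,0.001,-0.001,0.105,0,0.005,0.001,-0.001,0.105,0,0.005,0.001,-0.001,0.105,0,0.005,0.001,-0.001,0.105,0,0.005,0.001,-0.001,0.105,0], "grip_force": 60}}

```text
clock: 19.9
position: [0.6056, -0.1976, 0.0373]
ee_rot: [-0.125, 0.992, -0.0, 0.001]
ft_force: [-1.9, 0.8, 6.7]
grip_width: 0.142
```

```bash
python3 -c "
from h import *
go(0.582,0.009,0.22,70)"
```

```text
t 19.90 pos [ 0.6056 -0.1976  0.0373] yaw 14.3 -> shift [-0.0286  0.2059 -0.1827] twist -0.971 alt 2.170 j7 2.28
```

Emit:
{"api": "jog_arm", "payload": {"steps": [0.005,0,0,0,0,0.005,0,0,-0.045,0,0.005,0,0,-0.09,0,0.005,0,0.03,-0.13,0.15,0.005,-0.01,0.07,-0.17,0.3,0.005,-0.02,0.11,-0.183,0.45,0.005,-0.025,0.15,-0.183,0.6,0.005,-0.029,0.19,-0.183,0.75,0.005,-0.029,0.206,-0.183,0.9,0.005,-0.029,0.206,-0.183,1.05]}}

```text
clock: 20.9
position: [0.5814, 0.0134, 0.219]
ee_rot: [0.381, 0.925, 0.001, -0.0]
ft_force: [0.5, -0.6, -1.9]
grip_width: 0.145
```

```bash
python3 -c "
from h import *
go(0.582,0.009,0.22,-74)
p,d,cal=shot('side','s13')
cv2.imwrite('pics/s13c.png',cv2.resize(p[130:280,210:370,::-1],None,fx=4,fy=4,interpolation=cv2.INTER_CUBIC))"
```

```text
t 20.90 pos [0.5814 0.0134 0.219 ] yaw -44.8 -> shift [-0.0036 -0.0027 -0.001 ] twist 0.510 alt -2.632 j7 0.83
```

View pics/s13c.png

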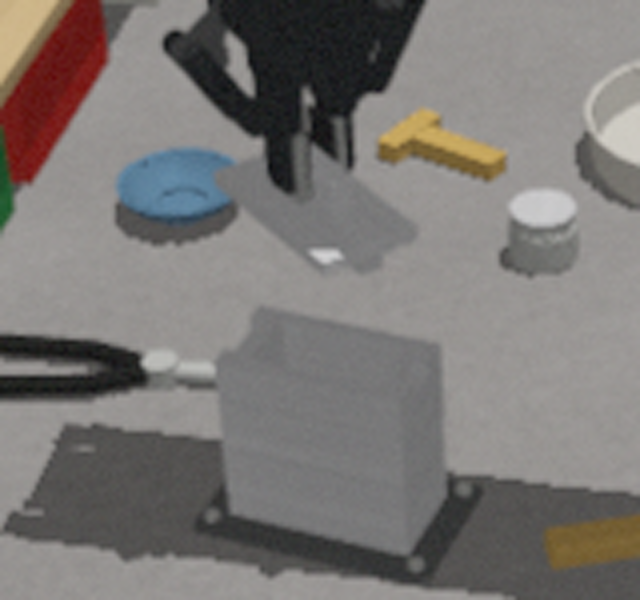

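Emit:
{"api": "jog_arm", "payload": {"steps": [0.005,-0.001,0,0,0.15,0.005,-0.001,0,0,0.3,0.005,-0.001,0,0,0.45,0.005,-0.001,0,0,0.51,0.005,-0.001,0,0,0.51,0.005,-0.001,0,0,0.51,0.005,-0.001,0,0,0.51,0.005,-0.001,0,0,0.51,0.005,-0.001,0,0,0.51,0.005,-0.001,0,0,0.51]}}

```text
clock: 21.95
position: [0.5826, 0.0086, 0.2188]
ee_rot: [0.601, 0.799, 0.0, -0.0]
ft_force: [-0.3, -1.2, -1.8]
grip_width: 0.149
```

```bash
python3 -c "
from h import *
go(0.582,0.009,0.22,-74)
p,d,cal=shot('side','s14')
cv2.imwrite('pics/s14c.png',cv2.resize(p[150:220,250:330,::-1],None,fx=8,fy=8,interpolation=cv2.INTER_CUBIC))"
```

```text
t 21.95 pos [0.5826 0.0086 0.2188] yaw -73.9 -> shift [ 0.0006 -0.0004 -0.0012] twist 0.001 alt -3.140 j7 0.35
```

View pics/s14c.png

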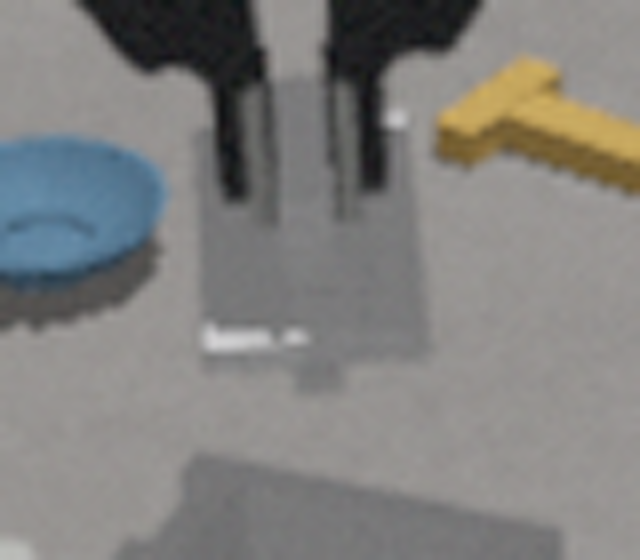

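Emit:
{"api": "jog_arm", "payload": {"steps": [0.005,0,0,0,-0.14,0.005,0,0,0,-0.28,0.005,0,0,0,-0.42,0.005,0,0,0,-0.56,0.005,0,0,0,-0.7,0.005,0,0,0,-0.84,0.005,0,0,0,-0.98,0.005,0,0,0,-1.099,0.005,0,0,0,-1.099,0.005,0,0,0,-1.099]}}

```text
clock: 23.0
position: [0.5826, 0.0085, 0.2188]
ee_rot: [0.098, 0.995, 0.0, -0.0]
ft_force: [0.0, 0.0, -2.1]
grip_width: 0.146
```

```bash
python3 - <<'E'
from h import *
go(0.5815,0.009,0.1343,-10.95)
o,M,yw=st(); pos=o["position"]*[1,1,0]
p,d,cal=shot('wrist','w15');g=p.min(2)
def h(u,v,z): return ((ray(cal,[u,v],z)[0]-pos)@M)*1000
W=world(d,cal); L=(W-pos)@M
zc=o["position"][2]-.0373+.015
for nm,z in (("thin",.104),("cover",zc)):
    m=(abs(W[...,2]-z+.0007)<.003)&(abs(L[...,0])<.07)&(abs(L[...,1])<.04)
    v,u=np.nonzero(m); 
    rows=[r for r in np.unique(v) if (v==r).sum()>20]
    mids=[]
    for r in rows[5:25]:
        k=u[v==r]; a,b=h(k.min()-.5,r,z),h(k.max()+.5,r,z); mids.append(((a[1]+b[1])/2,b[1]-a[1]))
    mids=np.array(mids); print(nm,"rows",rows[0],rows[-1],"xedge %.1f"%h(320,rows[0]-.5,z)[0],"midy %.2f w %.1f"%tuple(np.median(mids,0)))
E
```

```text
t 23.00 pos [0.5826 0.0085 0.2188] yaw -11.2 -> shift [0.0012 0.0003 0.0845] twist -0.004 alt 3.137 j7 1.40
thin rows 161 186 xedge 51.2 midy 0.22 w 52.0
cover rows 189 296 xedge 50.5 midy 0.17 w 51.4
```

View pics/w15.png

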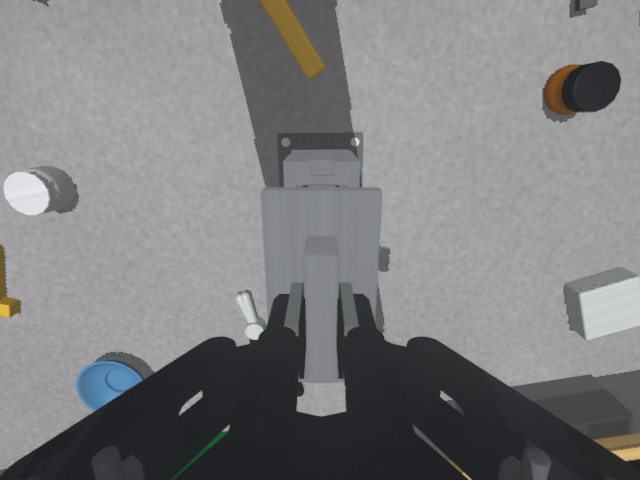

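Emit:
{"api": "jog_arm", "payload": {"steps": [0.005,0.001,0,0.03,-0.003,0.005,0.001,0,0.06,-0.003,0.005,0.001,0,0.068,-0.003,0.005,0.001,0,0.072,-0.003,0.005,0.001,0,0.076,-0.003,0.005,0.001,0,0.079,-0.003,0.005,0.001,0,0.082,-0.003,0.005,0.001,0,0.084,-0.003,0.005,0.001,0,0.085,-0.003,0.005,0.001,0,0.085,-0.003]}}

```text
clock: 24.05
position: [0.5818, 0.0088, 0.1344]
ee_rot: [0.094, 0.996, 0.0, 0.0]
ft_force: [-2.2, 0.9, 2.4]
grip_width: 0.152
```

```bash
python3 -c "
from h import *
go(0.4314,0.0125,0.12,22)
p,d,cal=shot('side','s16')
cv2.imwrite('pics/s16c.png',cv2.resize(p[170:290,230:370,::-1],None,fx=5,fy=5,interpolation=cv2.INTER_CUBIC))"
```

```text
t 24.05 pos [0.5818 0.0088 0.1344] yaw -10.8 -> shift [ 0.1484 -0.0246  0.0143] twist -0.573 alt 2.569 j7 1.44
```

View pics/s16c.png

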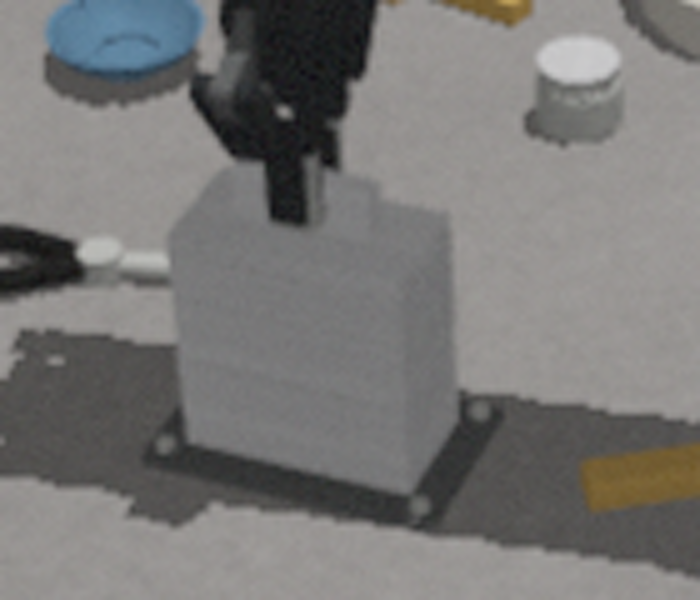

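Emit:
{"api": "jog_arm", "payload": {"steps": [0.03,0,0,-0.001,0,0.06,0,0,-0.002,0,0.06,0,0,-0.002,0,0.06,0,0,-0.03,0,0.06,0,0,-0.06,0,0.06,0,0,-0.09,0,0.06,0,0,-0.11,0,0.06,0,0,-0.11,0,0.06,0,0,-0.11,0,0.06,0,0,-0.11,0]}}

```text
clock: 25.1
position: [0.5811, 0.0088, 0.2426]
ee_rot: [0.094, 0.996, -0.0, -0.001]
ft_force: [-0.3, 0.3, -0.7]
grip_width: 0.704
```

```bash
python3 - <<'E'
from h import *
go(0.4314,0.0125,0.12,22)
p,d,cal=shot('wrist','w17');W=world(d,cal)
m=(abs(W[...,2]-.1115)<.003)&(abs(W[...,0]-.58)<.08)&(abs(W[...,1]-.01)<.06)
print(rect(cal,m,.112)[:3],np.median(W[m][:,2]))
Q=W[m]; ax=np.array([np.cos(np.radians(-10.9)),np.sin(np.radians(-10.9))]); s=(Q[:,:2]-[.582,.009])@ax
print([np.median(Q[(s>a)&(s<a+.02),2]).round(4) for a in (-.05,-.03,-.01,.01,.03)])
p,d,cal=shot('top','t17')
E
```

```text
t 25.10 pos [0.5811 0.0088 0.2426] yaw -10.8 -> shift [ 0.1475 -0.0244  0.1229] twist -0.573 alt 2.569 j7 1.40
(array([0.5814035 , 0.00877982]), (98.9, 51.7), -10.757705688476562) 0.11134649160833454
[np.float64(0.1113), np.float64(0.1114), np.float64(0.1114), np.float64(0.1114), np.float64(0.1114)]
```

View pics/w17.png

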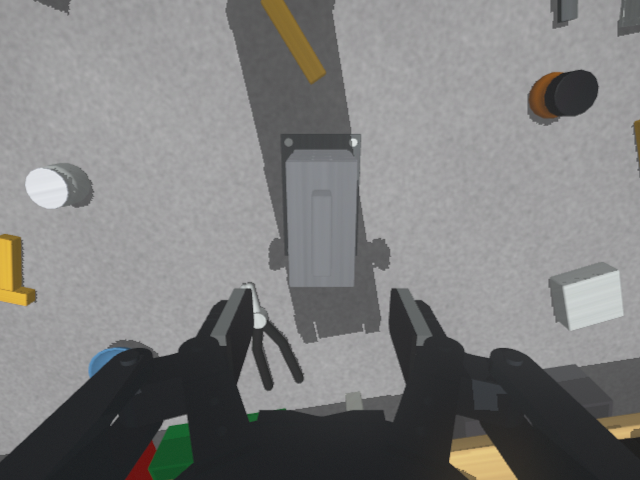

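View pics/t17.png

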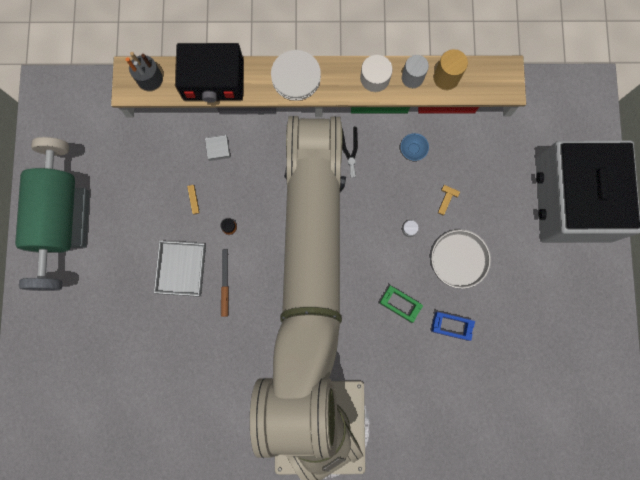

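```bash
python3 - <<'E'
from h import *
for tag in ("t17","top0"):
    p=cv2.imread(f"pics/{tag}.png"); cal=np.load("pics/t17_c.npz"); W=world(np.load(f"pics/{tag}.npy"),cal)
    for n,c in (("tray",(.415,.373)),("dish",(.44,-.385))):
        m=(W[...,2]>.024)&(W[...,2]<.045)&(np.hypot(W[...,0]-c[0],W[...,1]-c[1])<.105)
        m=cv2.morphologyEx(m.astype(np.uint8),cv2.MORPH_CLOSE,np.ones((3,3)))
        r=rect(cal,m,.032); print(tag,n,r[:3]); 
        if n=="dish":
            P=ray(cal,r[3][:,0,:],.032)[:,:2]; print(cv2.minEnclosingCircle((P*1000).astype(np.float32)), cv2.fitEllipse((P*1000).astype(np.float32)))
    hsv=cv2.cvtColor(p,cv2.COLOR_BGR2HSV); br=((hsv[...,0]>10)&(hsv[...,0]<30)&(hsv[...,1]>100)&(hsv[...,2]>60))
    for n,(x0,y0,x1,y1) in (("bar1",(170,170,215,225)),("tee",(430,175,470,225))):
        k=np.zeros_like(br);k[y0:y1,x0:x1]=br[y0:y1,x0:x1]; print(n,rect(cal,k,.014)[:3])
p=cv2.imread("pics/w17.png");cal=np.load("pics/w17_c.npz"); print("x")
p=cv2.imread("pics/w1.png");cal=np.load("pics/w1_c.npz");hsv=cv2.cvtColor(p,cv2.COLOR_BGR2HSV); br=((hsv[...,0]>10)&(hsv[...,0]<30)&(hsv[...,1]>100)&(hsv[...,2]>60))
k=np.zeros_like(br);k[20:125,255:335]=br[20:125,255:335]; print("bar2 w",rect(cal,k,.014)[:3])
E
```

```text
t17 tray (array([0.41050116, 0.37213715]), (140.1, 122.0), -3.8614654541015625)
t17 dish (array([ 0.43262912, -0.37504929]), (155.7, 153.9), -46.32505798339844)
((433.01226806640625, -375.16461181640625), 78.53101348876953) ((433.0290832519531, -375.1092834472656), (153.9984893798828, 154.4918212890625), 34.180912017822266)
bar1 (array([0.60165875, 0.3441738 ]), (79.8, 18.6), 12.09952163696289)
tee (array([ 0.59598022, -0.34442935]), (78.0, 46.1), -27.73204803466797)
top0 tray (array([0.41046594, 0.37226248]), (140.2, 121.7), -3.87799072265625)
top0 dish (array([ 0.43262912, -0.37504929]), (155.7, 153.9), -46.32505798339844)
((433.2108459472656, -375.0577087402344), 78.59127807617188) ((432.66925048828125, -374.42926025390625), (151.41482543945312, 151.83343505859375), 50.93800354003906)
bar1 (array([0.601633  , 0.34428833]), (79.8, 18.3), 12.03847885131836)
tee (array([ 0.59598022, -0.34442935]), (78.0, 46.1), -27.73204803466797)
x
bar2 w (array([0.43246216, 0.01236476]), (79.0, 17.6), 22.221782684326172)
```

Emit:
{"api": "jog_arm", "payload": {"steps": [0.06,0.04,-0.005,0,-0.14,0.06,0.08,-0.012,0.02,-0.28,0.06,0.12,-0.02,0.05,-0.42,0.06,0.148,-0.024,0.1,-0.573,0.06,0.148,-0.024,0.123,-0.573,0.06,0.148,-0.024,0.123,-0.573,0.06,0.148,-0.024,0.123,-0.573,0.06,0.148,-0.024,0.123,-0.573,0.06,0.148,-0.024,0.123,-0.573,0.06,0.148,-0.024,0.123,-0.573]}}

```text
clock: 26.2
position: [0.4327, 0.013, 0.1217]
ee_rot: [-0.191, 0.982, 0.0, 0.001]
ft_force: [-0.7, 0.2, -0.8]
grip_width: 0.701
```

```bash
cat >> h.py <<'E'
def brass(tag,z=.014):
    p,d,cal=shot('wrist',tag); hsv=cv2.cvtColor(p,cv2.COLOR_RGB2HSV); br=((hsv[...,0]>10)&(hsv[...,0]<30)&(hsv[...,1]>100)&(hsv[...,2]>60)).astype(np.uint8)
    W=world(d,cal); br[(W[...,2]<.009)|(W[...,2]>.06)]=0
    n,l,s,c=cv2.connectedComponentsWithStats(br)
    for i in range(1,n):
        if s[i,4]>150: r=rect(cal,l==i,z); print("brass",c[i].round(0),s[i,4],r[0].round(4),r[1],"yaw %.1f"%r[2])
E
python3 - <<'E'
from h import *
go(0.432,0.0125,0.020,22.1)
brass("w18")
E
```

```text
t 26.20 pos [0.4327 0.013  0.1217] yaw 22.0 -> shift [ 0.001  -0.0002  0.1017] twist -0.002 alt 3.140 j7 1.83
brass [320. 230.] 2700 [0.4313 0.0119] (78.9, 17.4) yaw 22.0
```

View pics/w18.png

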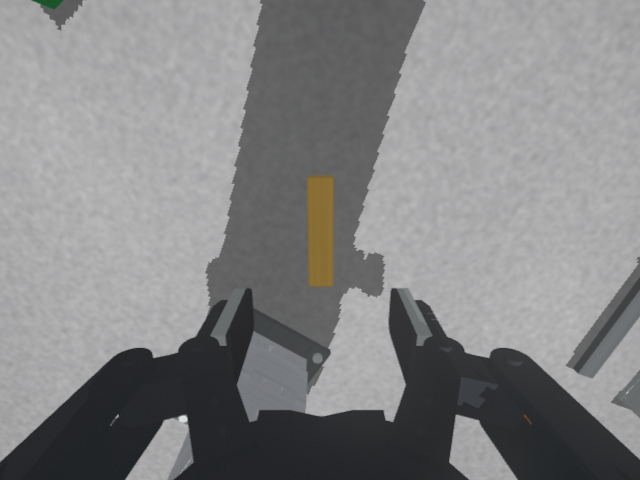

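Emit:
{"api": "jog_arm", "payload": {"steps": [0.06,0.001,0,0.03,0,0.06,0.001,0,0.06,0,0.05,0.001,0,0.085,0,0.05,0.001,0,0.1,0,0.05,0.001,0,0.101,0,0.01,0.001,0,0.101,0,0.01,0.001,0,0.101,0,0.01,0.001,0,0.101,0,0.01,0.001,0,0.101,0,0.01,0.001,0,0.101,0], "grip_force": 50}}

```text
clock: 27.25
position: [0.4317, 0.0128, 0.021]
ee_rot: [-0.191, 0.982, 0.0, 0.001]
ft_force: [-1.4, -0.5, 6.6]
grip_width: 0.19
```

```bash
python3 - <<'E'
from h import *
a=np.radians(-3.9); c=np.array([.4105,.372])+(-.022)*np.array([-np.sin(a),np.cos(a)]); print(c)
go(c[0],c[1],0.12,-3.9)
E
```

```text
[0.40900366 0.35005095]
t 27.25 pos [0.4317 0.0128 0.021 ] yaw 22.0 -> shift [-0.1055  0.3212 -0.0987] twist 0.452 alt -2.689 j7 1.94
```

Emit:
{"api": "jog_arm", "payload": {"steps": [0.01,0,0,0,0,0.01,0,0,-0.045,0,0.01,-0.01,0.02,-0.09,0.05,0.01,-0.025,0.065,-0.099,0.1,0.01,-0.04,0.11,-0.099,0.16,0.01,-0.055,0.155,-0.099,0.22,0.01,-0.07,0.2,-0.099,0.3,0.01,-0.085,0.245,-0.099,0.36,0.01,-0.1,0.29,-0.099,0.42,0.01,-0.106,0.321,-0.099,0.452]}}

```text
clock: 28.25
position: [0.4081, 0.3536, 0.1197]
ee_rot: [0.034, 0.999, 0.001, 0.0]
ft_force: [0.9, 0.1, -1.0]
grip_width: 0.195
```

```bash
python3 - <<'E'
from h import *
go(.409,.35,0.025,-3.9)
brass("w19",.11)
E
```

```text
t 28.25 pos [0.4081 0.3536 0.1197] yaw -3.9 -> shift [-0.0011 -0.0038  0.0947] twist 0.000 alt -3.141 j7 0.76
brass [152. 114.] 3823 [0.3256 0.2983] (46.5, 11.1) yaw 0.6
```

View pics/w19.png

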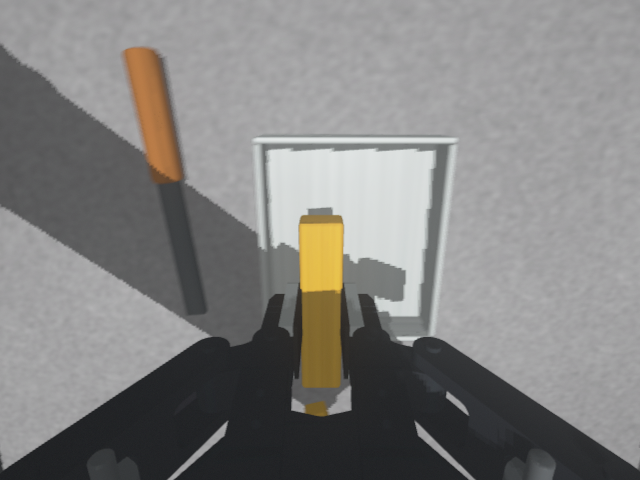

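Emit:
{"api": "jog_arm", "payload": {"steps": [0.01,0,-0.002,0.03,0,0.01,0,-0.002,0.06,0,0.01,0,-0.002,0.08,0,0.01,0,-0.002,0.088,0,0.01,0,-0.002,0.092,0,0.01,0,-0.002,0.094,0,0.01,0,-0.002,0.094,0,0.02,0,-0.002,0.094,0,0.03,0,-0.002,0.094,0,0.03,0,-0.002,0.094,0]}}

```text
clock: 29.3
position: [0.4089, 0.3482, 0.0254]
ee_rot: [0.034, 0.999, 0.0, 0.0]
ft_force: [0.4, 0.7, -0.2]
grip_width: 0.35
```

```bash
python3 - <<'E'
from h import *
go(.6015,.3437,0.12,12.1)
E
```

```text
t 29.30 pos [0.4089 0.3482 0.0254] yaw -3.9 -> shift [-0.1925  0.0086 -0.0945] twist -0.279 alt 2.863 j7 0.80
```

Emit:
{"api": "jog_arm", "payload": {"steps": [0.03,0,0,-0.03,0,0.03,0,0,-0.07,0,0.05,-0.03,0,-0.095,0,0.05,-0.07,0.002,-0.095,-0.07,0.05,-0.11,0.004,-0.095,-0.14,0.05,-0.15,0.006,-0.095,-0.21,0.05,-0.192,0.008,-0.095,-0.279,0.05,-0.192,0.008,-0.095,-0.279,0.05,-0.192,0.008,-0.095,-0.279,0.05,-0.192,0.008,-0.095,-0.279]}}

```text
clock: 30.3
position: [0.5998, 0.3434, 0.1198]
ee_rot: [-0.106, 0.994, 0.0, -0.0]
ft_force: [0.5, 1.0, -0.8]
grip_width: 0.585
```

```bash
python3 - <<'E'
from h import *
go(.6015,.3437,0.02,12.1)
brass("w20")
E
```

```text
t 30.30 pos [0.5998 0.3434 0.1198] yaw 12.1 -> shift [-0.0017 -0.0002  0.0998] twist 0.000 alt -3.141 j7 1.29
brass [211.  95.] 651 [0.5253 0.2559] (39.5, 20.9) yaw 2.0
brass [321. 236.] 2745 [0.6016 0.3441] (79.0, 17.6) yaw 12.1
```

View pics/w20.png

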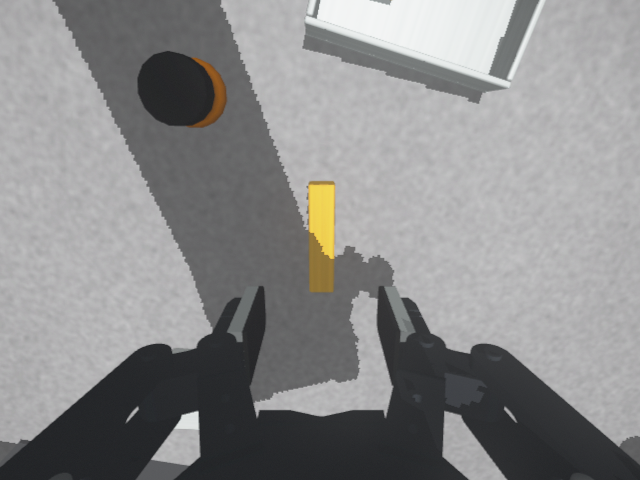

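Emit:
{"api": "jog_arm", "payload": {"steps": [0.05,-0.001,0,0.03,0,0.05,-0.001,0,0.06,0,0.05,-0.001,0,0.085,0,0.05,-0.001,0,0.1,0,0.05,-0.001,0,0.1,0,0.01,-0.001,0,0.1,0,0.01,-0.001,0,0.1,0,0.01,-0.001,0,0.1,0,0.01,-0.001,0,0.1,0,0.01,-0.001,0,0.1,0]}}

```text
clock: 31.35
position: [0.6028, 0.3437, 0.0219]
ee_rot: [-0.105, 0.994, 0.001, 0.001]
ft_force: [-1.4, -0.8, 5.9]
grip_width: 0.193
```

```bash
python3 - <<'E'
from h import *
a=np.radians(-3.9); c=np.array([.4105,.372])+(.022)*np.array([-np.sin(a),np.cos(a)]); print(c)
go(c[0],c[1],0.12,-3.9)
E
```

```text
[0.41199634 0.39394905]
t 31.35 pos [0.6028 0.3437 0.0219] yaw 12.1 -> shift [ 0.1758  0.0892 -0.0984] twist 0.279 alt -2.862 j7 1.31
```

Emit:
{"api": "jog_arm", "payload": {"steps": [0.01,0,0,0,0,0.01,0,0,-0.045,0,0.01,0.01,0.005,-0.09,0,0.01,0.05,0.025,-0.098,0.07,0.01,0.09,0.045,-0.098,0.14,0.01,0.13,0.065,-0.098,0.21,0.01,0.176,0.089,-0.098,0.279,0.01,0.176,0.089,-0.098,0.279,0.01,0.176,0.089,-0.098,0.279,0.01,0.176,0.089,-0.098,0.279]}}

```text
clock: 32.35
position: [0.4121, 0.3928, 0.1184]
ee_rot: [0.034, 0.999, 0.0, 0.001]
ft_force: [-1.3, 0.3, -1.7]
grip_width: 0.189
```

```bash
python3 - <<'E'
from h import *
go(.412,.394,0.0255,-3.9)
brass("w21",.018)
E
```

```text
t 32.35 pos [0.4121 0.3928 0.1184] yaw -3.9 -> shift [0.0003 0.0011 0.0929] twist -0.001 alt 3.141 j7 0.73
brass [ 86. 112.] 4639 [0.3239 0.2571] (79.0, 21.4) yaw 1.2
brass [256. 234.] 3035 [0.408  0.3495] (79.9, 18.6) yaw -3.7
brass [141. 367.] 434 [0.5063 0.2478] (30.9, 14.8) yaw 89.4
```

View pics/w21.png

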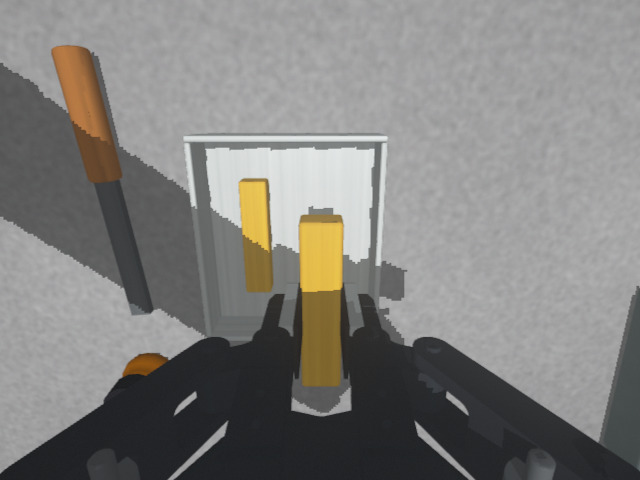

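Emit:
{"api": "jog_arm", "payload": {"steps": [0.01,0,0,0.03,0,0.01,0,0,0.06,0,0.01,0,0,0.08,0,0.01,0,0,0.088,0,0.01,0,0,0.091,0,0.01,0,0,0.092,0,0.01,0,0,0.092,0,0.02,0,0,0.092,0,0.028,0,0,0.092,0,0.028,0,0,0.092,0]}}

```text
clock: 33.4
position: [0.4112, 0.3936, 0.0264]
ee_rot: [0.034, 0.999, 0.0, 0.0]
ft_force: [-0.2, 0.5, 0.6]
grip_width: 0.327
```

Emit:
{"api": "jog_arm", "payload": {"steps": [0.028,0,0,-0.03,0,0.028,0,0,-0.07,0,0.028,0,0,-0.115,0,0.05,0,0,-0.15,0,0.05,0,0,-0.15,0,0.05,0,0,-0.15,0,0.05,0,0,-0.15,0,0.05,0,0,-0.15,0,0.05,0,0,-0.15,0,0.05,0,0,-0.15,0]}}

```text
clock: 34.4
position: [0.4108, 0.393, 0.1752]
ee_rot: [0.034, 0.999, -0.0, -0.0]
ft_force: [-0.5, -0.2, 0.1]
grip_width: 0.585
```

```bash
python3 - <<'E'
from h import *
brass("w22",.018)
go(.55,0.05,.2,-27)
go(.6,-.35,.2,-27)
E
```

```text
brass [133. 116.] 2834 [0.324  0.2562] (78.9, 20.4) yaw 0.8
brass [268. 215.] 2014 [0.4083 0.3491] (80.1, 18.5) yaw -4.2
brass [322. 214.] 1927 [0.4108 0.3936] (79.1, 17.2) yaw -3.5
brass [179. 332.] 514 [0.5133 0.2538] (38.4, 23.7) yaw 57.2
t 34.45 pos [0.4109 0.3931 0.1754] yaw -3.9 -> shift [-0.162  -0.3329 -0.0245] twist 0.403 alt -2.738 j7 0.72
t 34.45 pos [0.4109 0.3931 0.1754] yaw -3.9 -> shift [-0.2391 -0.7286 -0.0243] twist 0.403 alt -2.738 j7 0.72
```

View pics/w22.png

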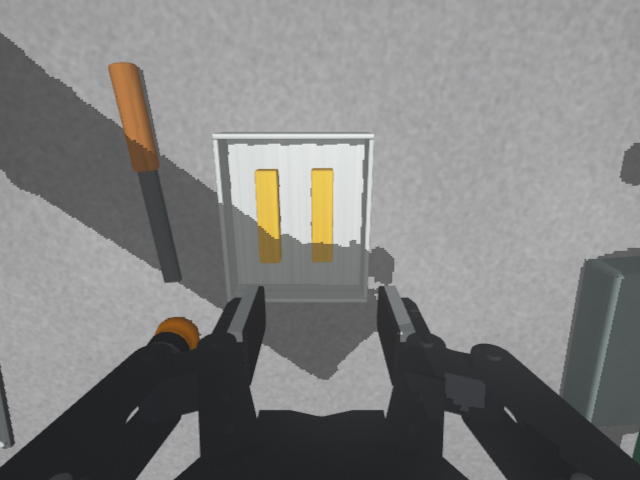

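Emit:
{"api": "jog_arm", "payload": {"steps": [0.05,0,0,-0.045,0,0.05,-0.015,-0.04,-0.08,0.04,0.05,-0.03,-0.085,-0.08,0.08,0.05,-0.046,-0.13,-0.08,0.12,0.05,-0.062,-0.175,-0.08,0.16,0.05,-0.078,-0.22,-0.08,0.2,0.05,-0.094,-0.265,-0.08,0.24,0.05,-0.11,-0.31,-0.08,0.28,0.05,-0.125,-0.355,-0.08,0.32,0.05,-0.14,-0.4,-0.08,0.36]}}

```text
clock: 35.45
position: [0.5237, -0.0172, 0.256]
ee_rot: [0.213, 0.977, 0.0, 0.0]
ft_force: [1.3, 0.2, -0.5]
grip_width: 0.586
```

```bash
python3 - <<'E'
from h import *
go(.5975,-.3455,.12,-27.7)
E
```

```text
t 35.45 pos [ 0.5237 -0.0172  0.256 ] yaw -24.6 -> shift [-0.2037 -0.2678  0.1359] twist 0.054 alt -3.087 j7 1.15
```

Emit:
{"api": "jog_arm", "payload": {"steps": [0.05,-0.028,-0.038,0,0.01,0.05,-0.057,-0.075,0,0.02,0.05,-0.086,-0.113,0,0.03,0.05,-0.115,-0.15,0,0.04,0.05,-0.144,-0.19,0.01,0.054,0.05,-0.173,-0.228,0.04,0.054,0.05,-0.204,-0.268,0.07,0.054,0.05,-0.204,-0.268,0.11,0.054,0.05,-0.204,-0.268,0.136,0.054,0.05,-0.204,-0.268,0.136,0.054]}}

```text
clock: 36.45
position: [0.5958, -0.343, 0.115]
ee_rot: [0.239, 0.971, 0.001, -0.004]
ft_force: [-0.4, 0.6, 0.2]
grip_width: 0.588
```

```bash
python3 - <<'E'
from h import *
go(.5975,-.3455,.02,-27.7)
brass("w23")
E
```

```text
t 36.45 pos [ 0.5958 -0.343   0.115 ] yaw -27.7 -> shift [-0.0034 -0.0014  0.0949] twist 0.001 alt -3.141 j7 1.83
brass [314. 251.] 3691 [ 0.5955 -0.3475] (78.3, 46.6) yaw -26.3
```

View pics/w23.png

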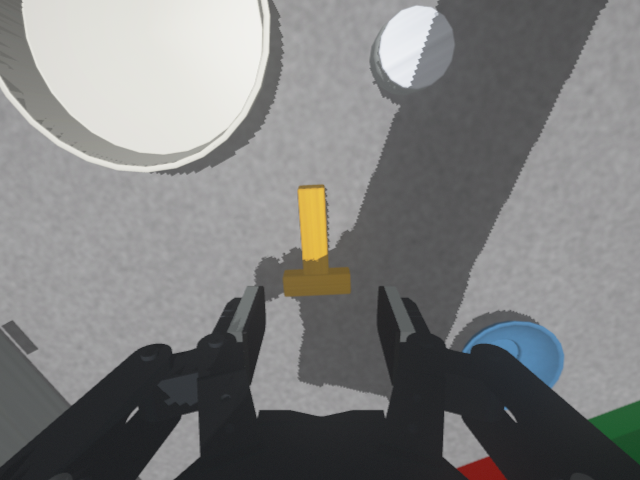

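```bash
python3 - <<'E'
from h import *
brass("w24")
go(.5965,-.3465,.02,-27.3)
E
```

```text
brass [314. 246.] 3625 [ 0.5958 -0.3476] (78.3, 46.5) yaw -26.3
t 36.55 pos [ 0.5982 -0.3436  0.1204] yaw -27.6 -> shift [ 0.0002 -0.0033  0.1004] twist -0.005 alt 3.137 j7 1.83
```

Emit:
{"api": "jog_arm", "payload": {"steps": [0.05,0.003,-0.0035,0.03,-0.01,0.05,0.003,-0.0035,0.06,-0.01,0.05,0.003,-0.0035,0.085,-0.01,0.05,0.003,-0.0035,0.1,-0.01,0.05,0.003,-0.0035,0.1,-0.01,0.01,0.003,-0.0035,0.1,-0.01,0.01,0.003,-0.0035,0.1,-0.01,0.01,0.003,-0.0035,0.1,-0.01,0.01,0.003,-0.0035,0.1,-0.01,0.01,0.003,-0.0035,0.1,-0.01]}}

```text
clock: 37.55
position: [0.5948, -0.3463, 0.0221]
ee_rot: [0.234, 0.972, -0.0, 0.002]
ft_force: [0.3, 1.0, 7.0]
grip_width: 0.192
```

```bash
python3 - <<'E'
from h import *
go(.433,-.376,.12,-27)
E
```

```text
t 37.55 pos [ 0.5948 -0.3463  0.0221] yaw -27.0 -> shift [ 0.1303 -0.1    -0.0984] twist -0.001 alt 3.141 j7 1.89
```

Emit:
{"api": "jog_arm", "payload": {"steps": [0.01,0,0,0,0,0.01,0,0,-0.045,0,0.01,0.01,-0.008,-0.09,0,0.01,0.045,-0.035,-0.098,0,0.01,0.08,-0.061,-0.098,0,0.01,0.115,-0.088,-0.098,0,0.01,0.13,-0.1,-0.098,0,0.01,0.13,-0.1,-0.098,0,0.01,0.13,-0.1,-0.098,0,0.01,0.13,-0.1,-0.098,0]}}

```text
clock: 38.55
position: [0.4338, -0.3751, 0.1181]
ee_rot: [0.233, 0.972, 0.0, 0.0]
ft_force: [0.5, -0.5, -1.2]
grip_width: 0.196
```

```bash
python3 - <<'E'
from h import *
go(.433,-.376,.027,-27)
brass("w25",.11)
E
```

```text
t 38.55 pos [ 0.4338 -0.3751  0.1181] yaw -26.9 -> shift [ 0.0004 -0.0013  0.0911] twist 0.001 alt -3.141 j7 2.00
```

View pics/w25.png

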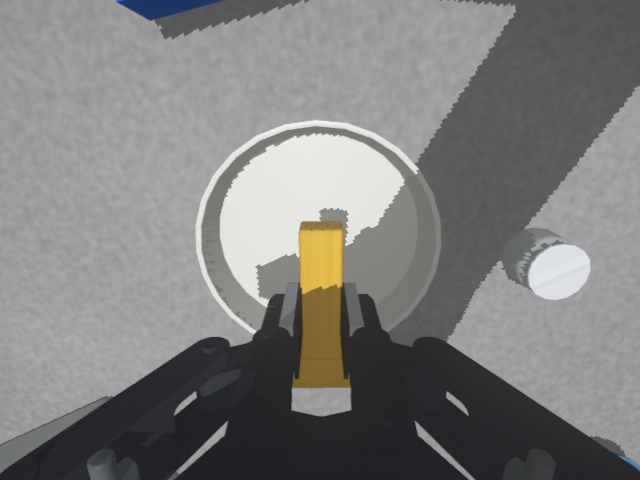

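Emit:
{"api": "jog_arm", "payload": {"steps": [0.01,0,0,0.03,0,0.01,0,0,0.06,0,0.01,0,0,0.08,0,0.01,0,0,0.086,0,0.01,0,0,0.089,0,0.01,0,0,0.091,0,0.01,0,0,0.091,0,0.025,0,0,0.091,0,0.035,0,0,0.091,0,0.035,0,0,0.091,0]}}

```text
clock: 39.6
position: [0.4328, -0.3757, 0.0273]
ee_rot: [0.234, 0.972, -0.0, 0.0]
ft_force: [-0.6, 0.8, 0.2]
grip_width: 0.409
```

Emit:
{"api": "jog_arm", "payload": {"steps": [0.035,0,0,-0.03,0,0.035,0,0,-0.07,0,0.035,0,0,-0.115,0,0.035,0,0,-0.16,0,0.035,0,0,-0.19,0,0.035,0,0,-0.19,0,0.035,0,0,-0.19,0,0.035,0,0,-0.19,0,0.035,0,0,-0.19,0,0.035,0,0,-0.19,0]}}

```text
clock: 40.6
position: [0.4321, -0.3753, 0.2159]
ee_rot: [0.234, 0.972, 0.0, -0.001]
ft_force: [0.5, 0.9, -0.5]
grip_width: 0.405
```

```bash
python3 - <<'E'
from h import *
o,_,_=st(); print(o["position"],o["ft_force"])
brass("w26",.019)
shot('top','t26');shot('side','s26')
E
```

```text
[ 0.43209617 -0.37532691  0.21590662] [ 0.50137237  0.85299584 -0.50024958]
brass [321. 214.] 2003 [ 0.4337 -0.3759] (77.1, 46.5) yaw -27.0
```

View pics/t26.png

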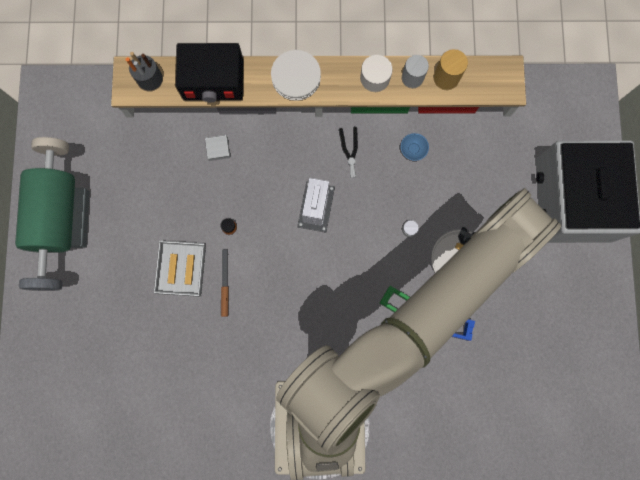

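View pics/s26.png

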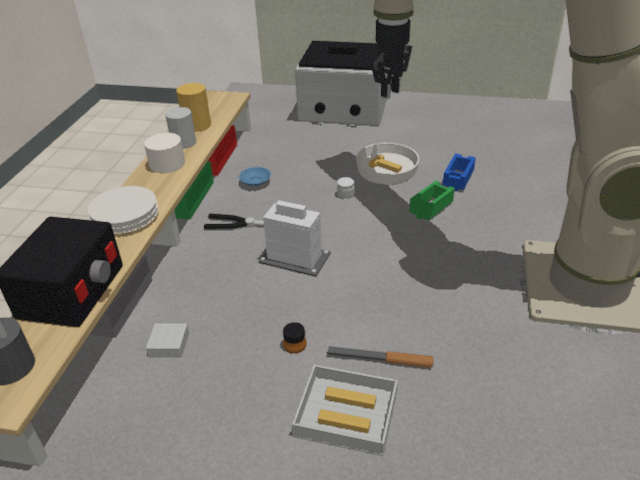

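View pics/w26.png

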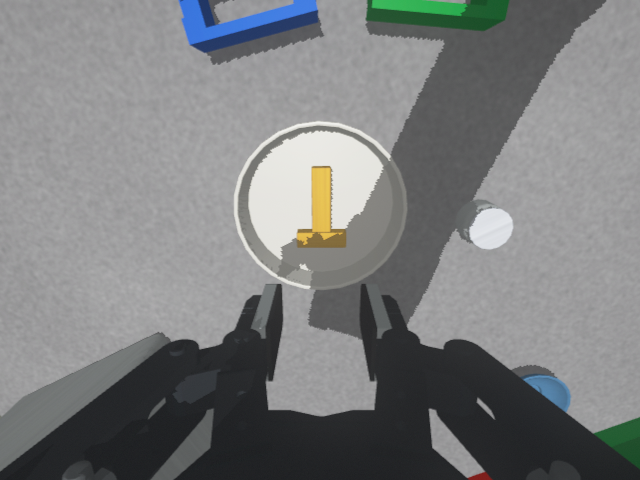

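```bash
python3 - <<'E'
from h import *
W=world(np.load("pics/t26.npy"),np.load("pics/t26_c.npz")); cal=np.load("pics/t26_c.npz")
m=(abs(W[...,2]-.112)<.006)&(abs(W[...,0]-.58)<.08)&(abs(W[...,1]-.01)<.06); print(rect(cal,m,.112)[:3],np.median(W[m][:,2]))
print(np.abs(manip.get_obs()["joint_velocities"]).max())
manip.hand_in()
E
```

```text
(array([0.58011554, 0.01047176]), (101.2, 52.1), -10.755653381347656) 0.11126533617857248
0.0035376434109142905
the job is handed in; nothing more can be done
```

I stacked all three frames (tall, mid, thin) on the keyed base in order of height and closed the stack with the cover. I turned the cover in front of the side camera first, to see which lug was the narrow one. Three brass cores were present: both straight bars are in the tray and the one T is in the dish. The job was handed in at about 41 s.

**Stack:** After each placing, the wrist depth showed a level top at the expected height. The cover plate read 111.4 mm against 112 mm, with the depth readings running about 0.6 mm low throughout. Its centre was within about 1 mm of the base and its yaw within 0.2° (−10.8° against −10.9°).

**Cores:** The bars lie 22 mm either side of the tray's centre line. The T lies within about 2 mm of the dish's centre.

**Surroundings:** The bystanders and the blue and green look-alikes appear where they were at the start. The arm was clear and still at hand-in. I judged the bystanders by eye from the last top and side pictures and did not measure them.

**Disagreements:** The top and wrist cameras differed by 1 to 3 mm, as the calibration allows. No check failed.

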